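# Grease the gear motors through their covered ports

### The job

Grease the gear motors on the bench (two or three of them): first swing the dust cover of every one aside on its pin so that all the ports are wholly clear. Then lift the lid off the steel grease pot, take the dauber out of its wooden stand, dip its tip well down into the pot, and put the tip a good centimetre down into each port in turn, for a moment, going from the robot's left to its right. Finally hang the dauber back upright in its stand, flange down on the block, put the lid back on the pot and swing every cover fully shut again, leaving the pot and the motors upright and the mug, the jar and the caster wheel among them where they stand.

Things in the scene. Friction and masses are not known exactly. Their poses are not given: they have to be found in the camera images.
- motor_a: gear motor in the place at the robot's left (+y); may be absent (None). A loose 1.8 kg unit: aluminium gearbox block 100 x 84 x 60 mm (x, y, z), dark motor can 52 mm dia. and 55 mm long out of its +x end, 16 mm shaft stub out of its +y side. Origin: centre of the block's underside; z up, x towards the motor can. Grease port: round hole 27 mm dia., 30 mm deep, in the block's top at local (-12, 0) mm. Cover pin: vertical, at local (30, 0) mm.
- motor_a_port (a point): centre of the mouth of motor_a's grease port, level with the block's top, z up
- cover_a (a joint): angle of motor_a's steel dust cover, rad: 0 = shut (its 40 mm disc centred over the port), growing counter-clockwise seen from above to a stop at 2.0; the port is wholly clear from 0.82 and wholly covered below 0.15. It turns level about the pin, stiffly (about 1 N at the knob), and stays where left.
- cover_a_knob (a point): top centre of the knob on motor_a's cover: upright black round peg 12 mm dia., 34 mm tall, 50 mm from the pin; shut, it stands at local (-20, 0) mm of the motor. Its top is 98 mm above the bench, the 3 mm cover plate's top 64 mm.
- motor_b: gear motor in the place at the middle; may be absent (None). A loose 1.8 kg unit: aluminium gearbox block 100 x 84 x 60 mm (x, y, z), dark motor can 52 mm dia. and 55 mm long out of its +x end, 16 mm shaft stub out of its +y side. Origin: centre of the block's underside; z up, x towards the motor can. Grease port: round hole 27 mm dia., 30 mm deep, in the block's top at local (-12, 0) mm. Cover pin: vertical, at local (30, 0) mm.
- motor_b_port (a point): centre of the mouth of motor_b's grease port, level with the block's top, z up
- cover_b (a joint): angle of motor_b's steel dust cover, rad: 0 = shut (its 40 mm disc centred over the port), growing counter-clockwise seen from above to a stop at 2.0; the port is wholly clear from 0.82 and wholly covered below 0.15. It turns level about the pin, stiffly (about 1 N at the knob), and stays where left.
- cover_b_knob (a point): top centre of the knob on motor_b's cover: upright black round peg 12 mm dia., 34 mm tall, 50 mm from the pin; shut, it stands at local (-20, 0) mm of the motor. Its top is 98 mm above the bench, the 3 mm cover plate's top 64 mm.
- motor_c: gear motor in the place at the robot's right (-y); may be absent (None). A loose 1.8 kg unit: aluminium gearbox block 100 x 84 x 60 mm (x, y, z), dark motor can 52 mm dia. and 55 mm long out of its +x end, 16 mm shaft stub out of its +y side. Origin: centre of the block's underside; z up, x towards the motor can. Grease port: round hole 27 mm dia., 30 mm deep, in the block's top at local (-12, 0) mm. Cover pin: vertical, at local (30, 0) mm.
- motor_c_port (a point): centre of the mouth of motor_c's grease port, level with the block's top, z up
- cover_c (a joint): angle of motor_c's steel dust cover, rad: 0 = shut (its 40 mm disc centred over the port), growing counter-clockwise seen from above to a stop at 2.0; the port is wholly clear from 0.82 and wholly covered below 0.15. It turns level about the pin, stiffly (about 1 N at the knob), and stays where left.
- cover_c_knob (a point): top centre of the knob on motor_c's cover: upright black round peg 12 mm dia., 34 mm tall, 50 mm from the pin; shut, it stands at local (-20, 0) mm of the motor. Its top is 98 mm above the bench, the 3 mm cover plate's top 64 mm.
- stand: fixed wooden block 56 x 56 x 85 mm with a 23 mm hole, 82 mm deep, down its middle; holds the dauber upright. Origin: centre of the underside, z up.
- dauber: 70 g dauber, 136 mm long: felt tip 14 mm dia. (0 to 25 mm), steel shaft 10 mm (25 to 80), steel flange 32 mm (80 to 86), wooden handle 22 mm dia. (86 to 136). Origin: centre of the tip's end face; z from the tip to the handle. In its stand it hangs by the flange on the block's top, tip 5 mm above the bench.
- dauber_handle (a point): top centre of the dauber's handle
- pot: loose open round steel grease pot without handle, 68 mm outside dia., 45 mm tall, wall 4 mm, floor 6 mm, 0.4 kg. Origin: centre of the underside, z up.
- lid: 80 g loose steel lid of the grease pot: plug 52 mm dia. (0 to 6 mm), disc 72 mm dia. (6 to 10 mm), upright black knob 16 mm dia. (10 to 44 mm). Origin: centre of the plug's underside, z up. It starts on the pot, the plug in the pot's 60 mm mouth and the disc on the rim, its origin 39 mm above the pot's underside.
- pot_rim (a point): centre of the pot's mouth, at rim height
- mug: white mug, 76 mm dia., 85 mm tall, with a handle; a bystander, to be left alone; origin at the centre of its underside
- caster: black caster wheel lying flat, 80 mm dia., 34 mm tall; a bystander, to be left alone; origin at the centre of its underside
- jar: jar 70 mm dia., 90 mm tall; a bystander, to be left alone; origin at the centre of its underside
Mind the look-alikes: they are no part of the job. What is shaped like the motor_b but red is not meant. There is more than one size of the dauber; the job needs the larger.

How it is judged (in metres and radians):
On the way, in this order (a step that is already met when the one before it is completed fails the run):
1. every gear motor's cover is swung aside, its port clear (value of joint each of cover_a, cover_b, cover_c above 0.8 rad), for 0.2 s.
2. the dauber's tip is dipped well down into the grease pot (z of dauber in the frame of pot_rim between -0.05 and -0.012 m and horizontal distance between dauber and pot_rim below 0.03 m), for 0.2 s.
3. the dauber's tip is inside the port of the gear motor at the robot's left (+y) (z of dauber in the frame of motor_a_port between -0.04 and -0.008 m and horizontal distance between dauber and motor_a_port below 0.014 m), for 0.2 s.
4. the dauber's tip is inside the port of the gear motor at the middle (z of dauber in the frame of motor_b_port between -0.04 and -0.008 m and horizontal distance between dauber and motor_b_port below 0.014 m), for 0.2 s.
5. the dauber's tip is inside the port of the gear motor at the robot's right (-y) (z of dauber in the frame of motor_c_port between -0.04 and -0.008 m and horizontal distance between dauber and motor_c_port below 0.014 m), for 0.2 s.
At the end, for the whole second after the job is handed in: covers within 0.17 rad of shut; motors at rest, upright (0.1 rad); dauber at rest in its stand: 10 mm of its axis, 0.12 rad of upright, tip under 11 mm above the stand's underside; pot upright (0.1 rad), lid on it at rest, flat (0.1 rad), 8 mm of its axis, under 43 mm above its underside (value of joint each of cover_a, cover_b, cover_c below 0.17 rad and angle between each of motor_a, motor_b, motor_c, pot, lid's own z axis and vertical below 0.1 rad and linear speed of each of motor_a, motor_b, motor_c, dauber, lid below 0.02 m/s and horizontal distance between dauber and stand below 0.01 m and z of dauber in the frame of stand below 0.011 m and angle between dauber's own z axis and vertical below 0.12 rad and horizontal distance between lid and pot below 0.008 m and z of lid in the frame of pot below 0.043 m); the robot touches nothing.
It fails at once if the grease pot is knocked over (angle between pot's own z axis and vertical above 0.7 rad).
It fails at once if a bystander (mug, caster wheel or jar) is moved more than 3 cm (distance of any of mug, caster, jar from where it was at the start of the episode above 0.03 m).
Of motor_a, motor_b, motor_c only 2 to 3 are there at a start; the rules pass over those that are not, and their reading is None.
At some moment in a run one of pot, motor_a, motor_b, motor_c may be knocked a few centimetres aside while the robot is not near it.
It also fails if it takes over 210 s, if anything falls off the work surface, if the arm or the gripper's body presses on something with over 40 N, if the wrist force passes 120 N, or if a joint passes its speed limit or range.

### The arm

A 6-joint arm with a two-finger parallel gripper is mounted at the origin on the work surface. World frame = base frame: x ahead of the robot, y to its left, z up, the work surface at z = 0. Lengths are in mm, angles in rad, forces in N, time in s.
With the tool pointing down it reaches from about 375 to 975 mm from the base axis. Payload 3.8 kg.
Tool frame: the origin (TCP) lies midway between the tips of the shut fingers; the grasp point (between the pads) lies 19 mm behind it; z points along the fingers, y is the line along which they close (so a half turn about z gives the same grasp; the last joint's range is limited). The gripper opens to 85 mm and grips with 20 to 120 N. Pads are 22 mm wide; open, the fingers measure 114 mm over their backs; the gripper's body (76 mm by 85 mm) begins 54 mm behind the grasp point. The pads swing forward as they close: fully open they stand 13 mm farther back than shut.
Start: joints at [1.144, 0.264, 1.604, -0, 1.274, -0.037], TCP at [256.5, 624.36, 208.78] pointing down, gripper open.
Joint ranges: [-2.63, 2.63], [-0.94, 2.18], [0.31, 2.57], [-1.31, 4.45], [0, 2.66], [-2.55, 2.55]. Speed limits (rad/s): [2.57, 2.57, 3.14, 3.14, 3.14, 3.14].

### API

Orientations are given as a 3x3 rotation matrix whose columns are the frame's x, y, z axes.
In Python, from cell import telemetry, capture, workorder, models gives the robot as it stands.
- The arm moves only by the tool send_rows, never from a script. Its argument "plan" is a list that holds one entry, the list of rows, each a list of 5 numbers: the shift along the tool's x, y, z each as a share of 25 mm, from -1 to 1, then the turn about the tool's z as a share of 0.08 rad, from -1 to 1, then the opening, from 0 (shut) to 1 (fully open). In form: [[[dx, dy, dz, twist, grip], ...]]. A call has exactly 5 rows; each row shifts and turns the commanded pose from where the row before left it, along the tool's axes as they then stand; what a row does not reach is not made up. A row lasts 1/12 s, in which the tool goes at most 41.7 mm and 7.16 degrees, less where a joint would pass 70% of its speed; a pose out of reach is approached as far as the arm can. A call with a number of a shift or a turn outside -1 to 1 is refused whole. A call with a gripper value outside its range is refused whole. The fingers move at their own pace and stop on an object; "grip_force" is the grip in N (left out, the last holds). Time passes only in rows, so rows that do not move let the fingers close, or fill a call up. It gives the time, the measured TCP pose, the force, the opening and the grip force at its end, in the units of the state.
- telemetry.read_state(): the state, without advancing time (a new reading comes with each control period).
- capture(name): name is "side" or "top" or "wrist"; returns a dict with "frame" (384x512x3 uint8, red, green, blue), "fx", "fy", "cx", "cy" (pixels), "rvec" (rotation vector, rad) and "tvec" (3), from world to camera coordinates, as OpenCV has them. Camera axes: x right, y down, z forward; pixel columns grow to the right and rows downward; lengths in mm; the calibration is good to about 2 mm. A picture is of the moment at which its call begins. There is no depth.
- workorder.sign_off(): hands the job in; it is judged then, once.
Trained networks look in a picture, given as the dict that the camera call returned (one of the last four; its "shot" number tells which), for a name from the list of things; names that differ only in an ending like _2 or _b are one class to them, and where a whole thing is asked for, a point or a joint stands for the part that bears it (a point fixed in the world has none). Each returns a list of dicts, best first, with "score" (0 to 1); they miss things now and then, are a little off and sometimes report something else, mostly with a low value. They report only what shows in the picture. A call takes as long as a camera call. They do not tell look-alikes from the thing itself.
- models.recognise(picture, label): "bbox" ([left, top, right, bottom] in pixels, round what is visible of it).
- models.spot_point(picture, label): "centre" ([column, row] in pixels: a listed point, or the origin of a listed thing).
The state is a dict: "time_s": time; "qpos": joint angles; "qvel": joint speeds; "joint_torque": joint torques, N m; "ee_pos": TCP position; "ee_rot": TCP orientation; "wrist_force": force on the tool from outside, world axes, zero at the start; "moment": the same for the moment, N m; "finger_gap": opening from 0.0 (shut) to 1.0 (fully open); "grasp_force": force on a finger pad.
Only numpy, scipy, OpenCV 4.12 (cv2) and the standard library are available. Lean on these libraries where they do the work, as an engineer would, in place of code of your own. Each camera call takes 0.05 s, during which the arm holds its last target. There are 200 camera calls.

## Working session

There is one attempt and no reset: what is moved stays moved. The work goes in short steps, Python scripts to look and compute and a tool call to move; the robot and the scene stay as the last step left them, time stands still between calls to the robot, and variables do not carry over. Pictures are saved under pics/ and viewed, at most 14 in all, crops included, and the job is handed in when it is done.

Besides the shell and the picture viewer there is one more tool, called after "Request:" as name(argument=value, ...), one argument or row to a line, values as JSON. send_rows: Moves the arm, as the interface text tells. Shift numbers are shares of 25 mm and turn numbers shares of 0.08 rad, none past 1 either way. Its arguments: {"type":"object","properties":{"plan":{"type":"array"},"grip_force":{"type":"number"}},"required":["plan"]}

```bash
mkdir -p pics; ls; cat > h.py <<'E'
import numpy as np, cv2
from cell import telemetry, capture, workorder, models
def P(c):
    R=cv2.Rodrigues(np.array(c["rvec"],float))[0]; return R,np.array(c["tvec"],float).ravel()
def ray(c,px,z):
    R,t=P(c); d=R.T@np.array([(px[0]-c["cx"])/c["fx"],(px[1]-c["cy"])/c["fy"],1.]); o=-R.T@t
    return o+d*(z-o[2])/d[2]
def proj(c,p):
    R,t=P(c); q=R@np.array(p,float)+t; return np.array([c["fx"]*q[0]/q[2]+c["cx"],c["fy"]*q[1]/q[2]+c["cy"]])
def tri(cs,pxs):
    A=[];b=[]
    for c,px in zip(cs,pxs):
        R,t=P(c); d=R.T@np.array([(px[0]-c["cx"])/c["fx"],(px[1]-c["cy"])/c["fy"],1.]);d/=np.linalg.norm(d); o=-R.T@t
        M=np.eye(3)-np.outer(d,d);A.append(M);b.append(M@o)
    return np.linalg.lstsq(np.vstack(A),np.hstack(b),rcond=None)[0]
def save(c,name,box=None,s=1):
    im=c["frame"][:,:,::-1]
    if box: im=im[box[1]:box[3],box[0]:box[2]]
    cv2.imwrite("pics/"+name,cv2.resize(im,None,fx=s,fy=s,interpolation=cv2.INTER_CUBIC))
E
python3 - <<'E'
from h import *
t=capture("top"); s=capture("side")
cv2.imwrite("pics/a.png",np.vstack([cv2.resize(x["frame"][:,:,::-1],(400,300)) for x in(t,s)]))
save(t,"t.png",s=1.5); save(s,"s.png",s=1.5)
Z=dict(motor_b_port=60,cover_b_knob=98,dauber_handle=141,pot_rim=45,lid=39,mug=0,jar=0,caster=0,stand=0,motor_b=0)
for n,z in Z.items():
    for nm,c in(("top",t),("side",s)):
        for r in models.spot_point(c,n)[:6]:
            print(n,nm,round(r["score"],2),np.round(r["centre"]),np.round(ray(c,r["centre"],z)[:2]))
st=telemetry.read_state(); print(st["ee_pos"],np.round(st["ee_rot"],3),st["time_s"])
E
```

```text
pics
motor_b_port top 0.8 [374. 137.] [ 761. -278.]
motor_b_port top 0.64 [260. 182.] [593.  25.]
motor_b_port side 0.94 [231. 205.] [600.  24.]
motor_b_port side 0.92 [203. 140.] [ 753. -258.]
cover_b_knob top 0.76 [262. 184.] [578.  19.]
cover_b_knob top 0.68 [206. 242.] [412. 143.]
cover_b_knob top 0.67 [372. 133.] [ 757. -263.]
cover_b_knob side 0.74 [237. 194.] [585.  21.]
cover_b_knob side 0.65 [201. 128.] [ 762. -265.]
cover_b_knob side 0.4 [308. 154.] [ 416. -202.]
dauber_handle top 0.44 [321. 251.] [ 417. -145.]
dauber_handle top 0.37 [308. 284.] [ 337. -120.]
dauber_handle side 0.69 [332. 176.] [341. -58.]
dauber_handle side 0.68 [307. 150.] [ 419. -160.]
pot_rim top 0.66 [263. 248.] [416.  -2.]
pot_rim side 0.61 [230. 279.] [552. 261.]
pot_rim side 0.5 [291. 252.] [420. 149.]
lid top 0.7 [207. 239.] [423. 151.]
lid top 0.48 [170. 189.] [550. 275.]
lid side 0.94 [288. 254.] [426. 149.]
mug top 0.68 [263. 252.] [409.  -3.]
mug top 0.65 [173. 190.] [554. 277.]
mug top 0.57 [208. 239.] [425. 156.]
mug side 0.63 [300. 225.] [408.   2.]
mug side 0.35 [289. 253.] [427. 112.]
jar top 0.75 [141. 238.] [409. 344.]
jar top 0.28 [208. 240.] [424. 154.]
jar side 0.81 [284. 329.] [409. 340.]
caster top 0.61 [388. 265.] [ 413. -353.]
caster top 0.33 [315. 254.] [ 420. -149.]
caster side 0.59 [309. 147.] [ 418. -374.]
stand top 0.63 [313. 254.] [ 420. -143.]
stand side 0.88 [301. 192.] [ 421. -138.]
motor_b top 0.98 [173. 188.] [562. 277.]
motor_b top 0.76 [362. 148.] [ 747. -260.]
motor_b top 0.72 [391. 263.] [ 420. -362.]
motor_b top 0.58 [261. 182.] [609.  25.]
motor_b side 0.95 [210. 153.] [ 737. -273.]
motor_b side 0.92 [229. 219.] [607.  20.]
motor_b side 0.65 [225. 300.] [557. 290.]
motor_b side 0.49 [233. 269.] [558. 192.]
[256.5042514  624.35058475 208.78542903] [[-0.925  0.38  -0.   ]
 [ 0.38   0.925 -0.   ]
 [ 0.    -0.    -1.   ]] 1.1
```

View pics/t.png

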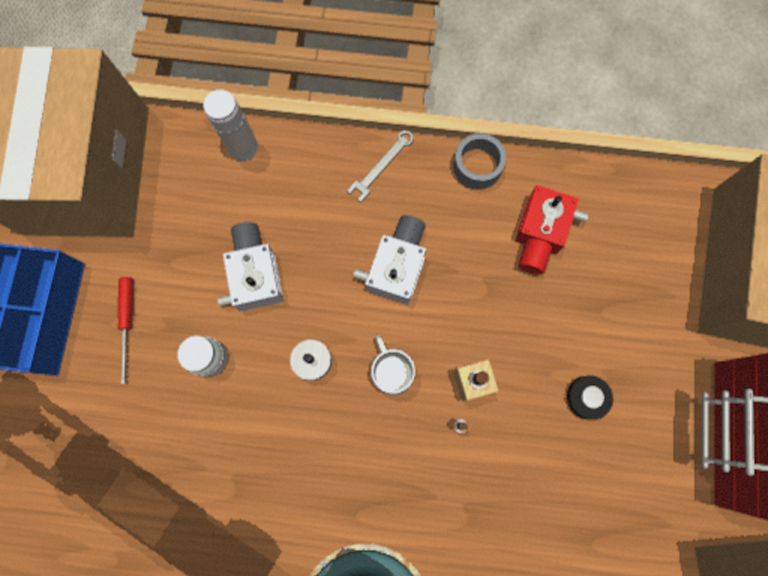

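View pics/s.png

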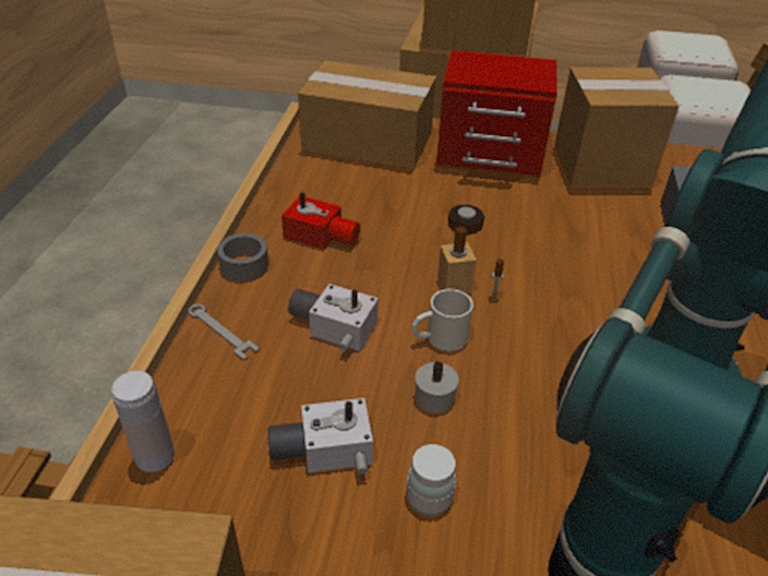

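```bash
python3 - <<'E'
from h import *
t=capture("top"); save(t,"c1.png",(140,140,300,265),5)
R,tt=P(t); print(-R.T@tt)
for n,z,tr in(("lid top",83,(206,238.)),):
    print(ray(t,tr,z))
hsv=cv2.cvtColor(t["frame"],cv2.COLOR_RGB2HSV)
for x0,y0,x1,y1 in((140,155,190,210),(235,155,290,205)):
    m=((hsv[y0:y1,x0:x1,1]<75)&(hsv[y0:y1,x0:x1,2]>140)).astype(np.uint8)
    m=cv2.morphologyEx(m,cv2.MORPH_CLOSE,np.ones((5,5)))
    m=cv2.morphologyEx(m,cv2.MORPH_OPEN,np.ones((9,9)))
    c=max(cv2.findContours(m,0,2)[0],key=cv2.contourArea)+np.array([x0,y0])
    b=cv2.boxPoints(cv2.minAreaRect(c)); print(b); print(np.array([ray(t,p,60)[:2] for p in b]).round())
E
```

```text
[ 335.16064087  -13.81052002 1096.84510347]
[421.76686897 147.58794173  83.        ]
[[147.24324 167.45946]
 [181.94594 161.67567]
 [187.9189  197.5135 ]
 [153.2162  203.29729]]
[[599. 342.]
 [626. 249.]
 [527. 217.]
 [501. 308.]]
[[241.50002 188.50002]
 [252.8     154.60002]
 [285.2     165.40001]
 [273.90002 199.3    ]]
[[569.  74.]
 [670.  55.]
 [649. -38.]
 [550. -17.]]
```

View pics/c1.png

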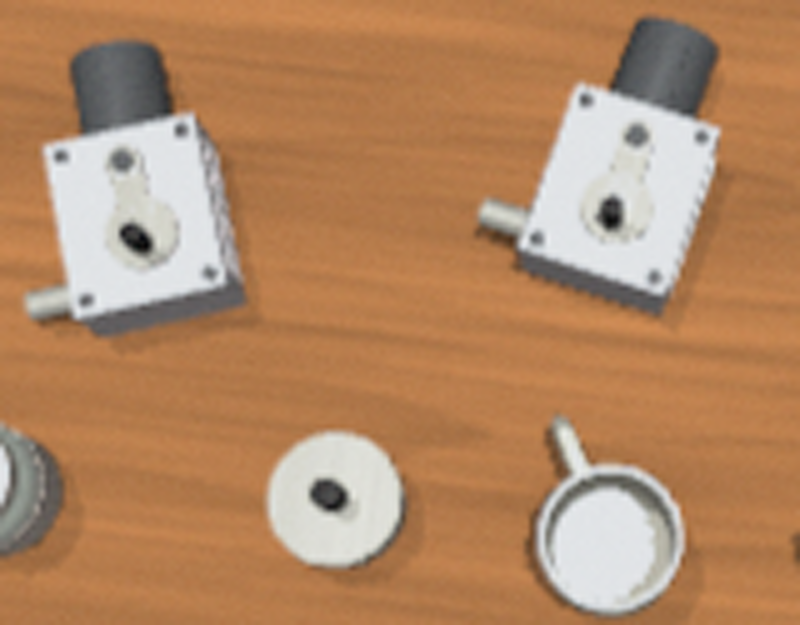

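```bash
python3 - <<'E'
from h import *
t=capture("top"); f=lambda u,v,z: ray(t,(140+u/5,140+v/5),z)[:2]
for n,cs,pin,kn,disc in(("a",[(44,148),(195,115),(235,287),(77,318)],(122,160),(129,234),(141,235)),("b",[(582,84),(718,128),(660,295),(520,248)],(637,134),(610,207),(617,208))):
    c=np.array([f(*p,60) for p in cs]); ctr=c.mean(0); d=(c[0]+c[1]-c[2]-c[3]); d2=(c[0]+c[3]-c[1]-c[2])
    e=d/np.linalg.norm(d)+np.array([d2[1],-d2[0]])/np.linalg.norm(d2); yaw=np.arctan2(e[1],e[0]); ex=np.array([np.cos(yaw),np.sin(yaw)])
    print(n,"ctr",ctr.round(1),"yaw",round(yaw,3),"len",np.linalg.norm(d)/2,np.linalg.norm(d2)/2)
    print(" port",(ctr-12*ex).round(1),"knob0",(ctr-20*ex).round(1),"pin pred",(ctr+30*ex).round(1),"pin",f(*pin,64).round(1),"knobtop",f(*kn,98).round(1),"disc",f(*disc,63).round(1))
print("lid knob",f(325,493,83),"lid disc",f(336,500,49))
s=capture("side")
print(ray(s,(307,150),141), tri([t,s],[(321,251),(307,150)]))
print("stand top corners",[ray(t,(u/1.5,v/1.5),85)[:2].round() for u,v in((458,369),(489,361),(497,391),(466,401))])
print("mug",ray(t,(392/1.5,372/1.5),85))
E
```

```text
a ctr [560.7 278.6] yaw 0.349 len 100.23523991882067 86.01943376343667
 port [549.4 274.5] knob0 [541.9 271.7] pin pred [588.8 288.8] pin [590.3 291.4] knobtop [542.2 270.8] disc [549.7 274.1]
b ctr [607.3  16.5] yaw -0.217 len 100.19384837179759 80.57491874638076
 port [595.6  19.1] knob0 [587.8  20.8] pin pred [636.6  10. ] pin [638.   10.6] knobtop [586.3  19.5] disc [595.   16.8]
lid knob [419.9174172  149.95116792] lid disc [419.71193861 148.99537902]
[ 418.17303534 -159.46172621  141.        ] [ 417.32953592 -144.23169777  151.84683681]
stand top corners [array([ 431., -112.]), array([ 451., -164.]), array([ 401., -182.]), array([ 378., -131.])]
mug [412.47888497   0.96192072  85.        ]
```

Request:
send_rows(
  plan=[
    [[0,0,0,-1,0.3],[0,0,0,-1,0.3],[0,0,0,-1,0.3],[0,0,0,-1,0.3],[0,0,0,-1,0.3]],
  ],
  grip_force=30,
)

```text
time_s: 1.67
ee_pos: [256.5, 624.3, 208.7]
ee_rot: [[-1.0, -0.014, -0.0], [-0.014, 1.0, -0.0], [0.0, -0.0, -1.0]]
wrist_force: [0.3, -0.4, -0.8]
finger_gap: 0.306
grasp_force: 0.0
```

Request:
send_rows(
  plan=[
    [[0,0,0,-1,0.3],[0,0,0,-1,0.3],[0,0,0,-1,0.3],[0,0,0,-1,0.3],[0,0,0,-1,0.3]],
  ],
)

```text
time_s: 2.08
ee_pos: [256.5, 624.3, 208.8]
ee_rot: [[-0.915, -0.402, -0.0], [-0.402, 0.915, -0.0], [0.0, -0.0, -1.0]]
wrist_force: [0.8, 0.2, -0.3]
finger_gap: 0.304
grasp_force: 0.0
```

Request:
send_rows(
  plan=[
    [[0,0,0,-1,0.3],[0,0,0,-1,0.3],[0,0,0,-1,0.3],[0,0,0,0,0.3],[0,0,0,0,0.3]],
  ],
)

```text
time_s: 2.5
ee_pos: [256.5, 624.4, 208.8]
ee_rot: [[-0.797, -0.604, -0.0], [-0.604, 0.797, -0.0], [0.0, -0.0, -1.0]]
wrist_force: [-0.5, 0.0, -0.6]
finger_gap: 0.302
grasp_force: 0.0
```

Request:
send_rows(
  plan=[
    [[0,-0.9,0,0,0.3],[0,-0.9,0,0,0.3],[0,-0.9,0,0,0.3],[0,-0.9,0,0,0.3],[0,-0.9,0,0,0.3]],
  ],
)

```text
time_s: 2.92
ee_pos: [325.1, 534.0, 208.8]
ee_rot: [[-0.797, -0.604, 0.0], [-0.604, 0.797, 0.0], [-0.0, -0.0, -1.0]]
wrist_force: [0.8, 0.5, -0.2]
finger_gap: 0.301
grasp_force: 0.0
```

Request:
send_rows(
  plan=[
    [[0,-0.9,0,0,0.3],[0,-0.9,0,0,0.3],[0,-0.9,0,0,0.3],[0,-0.9,0,0,0.3],[0,-0.9,0,0,0.3]],
  ],
)

```text
time_s: 3.33
ee_pos: [393.3, 444.3, 208.9]
ee_rot: [[-0.797, -0.604, 0.0], [-0.604, 0.797, 0.0], [-0.0, 0.0, -1.0]]
wrist_force: [-0.3, -0.6, 0.3]
finger_gap: 0.297
grasp_force: 0.0
```

Request:
send_rows(
  plan=[
    [[0,-0.9,0.1,0,0.3],[0,-0.9,0.1,0,0.3],[0,-0.9,0.1,0,0.3],[0,-0.9,0.1,0,0.3],[0,-0.9,0.1,0,0.3]],
  ],
)

```text
time_s: 3.75
ee_pos: [461.4, 354.8, 196.4]
ee_rot: [[-0.797, -0.603, 0.0], [-0.603, 0.797, 0.0], [-0.0, -0.0, -1.0]]
wrist_force: [0.3, 0.0, -1.0]
finger_gap: 0.301
grasp_force: 0.0
```

```bash
cat >> h.py <<'E'
def go(x,y,z):
    "remaining move in tool axes, units of 25 mm"
    s=telemetry.read_state(); R=np.array(s["ee_rot"]); p=np.array(s["ee_pos"])
    print("t",s["time_s"],"at",p.round(1),"alpha",round(np.arctan2(R[1,0],R[0,0]),3),"gap",round(s["finger_gap"],3),"units",(R.T@(np.array([x,y,z])-p)/25).round(2), "F",np.round(s["wrist_force"],1))
    return R
def arc(R,pin,yaw,ths,r=50):
    k=[np.array(pin)+r*np.array([np.cos(np.pi+yaw+t),np.sin(np.pi+yaw+t)]) for t in ths]
    for a,b in zip(k[:-1],k[1:]): print((R.T@np.array([*(b-a),0])/25).round(2)[:2])
E
python3 -c "
from h import *
R=go(542,271.3,72)
arc(R,(589,289),.349,np.linspace(0,1.2,11))
c=capture('wrist'); save(c,'w1.png',s=1.2)
print(proj(c,(542,271.3,98))*1.2)
"
```

```text
t 3.75 at [461.4 354.8 196.4] alpha -2.494 gap 0.301 units [-0.55 -4.61  4.98] F [ 0.3  0.  -1. ]
[ 0.06 -0.23]
[ 0.03 -0.24]
[-0.   -0.24]
[-0.03 -0.24]
[-0.06 -0.23]
[-0.08 -0.22]
[-0.11 -0.21]
[-0.14 -0.2 ]
[-0.16 -0.18]
[-0.18 -0.16]
[145.49541793 241.06388325]
```

View pics/w1.png

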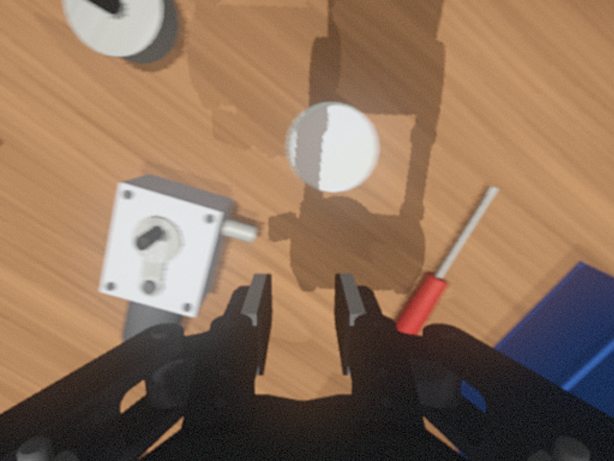

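Request:
send_rows(
  plan=[
    [[-0.11,-0.92,0.36,0,0.3],[-0.11,-0.92,0.36,0,0.3],[-0.11,-0.92,0.36,0,0.3],[-0.11,-0.92,0.36,0,0.3],[-0.11,-0.92,0.36,0,0.3]],
  ],
)

```text
time_s: 4.22
ee_pos: [542.1, 271.8, 151.1]
ee_rot: [[-0.797, -0.604, 0.0], [-0.604, 0.797, 0.0], [-0.0, -0.0, -1.0]]
wrist_force: [0.5, -0.4, -0.2]
finger_gap: 0.301
grasp_force: 0.0
```

Request:
send_rows(
  plan=[
    [[0,0,0.64,0,0.3],[0,0,0.64,0,0.3],[0,0,0.64,0,0.3],[0,0,0.64,0,0.3],[0,0,0.6,0,0.3]],
  ],
)

```text
time_s: 4.63
ee_pos: [541.3, 272.5, 71.5]
ee_rot: [[-0.797, -0.603, -0.0], [-0.603, 0.797, 0.0], [0.0, 0.0, -1.0]]
wrist_force: [0.1, -1.1, -0.8]
finger_gap: 0.297
grasp_force: 0.0
```

Request:
send_rows(
  plan=[
    [[0.06,-0.23,0,0,0.3],[0.03,-0.24,0,0,0.3],[0,-0.24,0,0,0.3],[-0.03,-0.24,0,0,0.3],[-0.06,-0.23,0,0,0.3]],
  ],
)

```text
time_s: 5.05
ee_pos: [560.1, 248.7, 73.5]
ee_rot: [[-0.796, -0.605, 0.001], [-0.605, 0.796, 0.001], [-0.001, -0.0, -1.0]]
wrist_force: [-1.8, 0.6, 0.0]
finger_gap: 0.296
grasp_force: 0.8
```

Request:
send_rows(
  plan=[
    [[-0.08,-0.22,0,0,0.3],[-0.11,-0.21,0,0,0.3],[-0.14,-0.2,0,0,0.3],[-0.16,-0.18,0,0,0.3],[-0.18,-0.16,0,0,0.3]],
  ],
)

```text
time_s: 5.47
ee_pos: [588.1, 239.7, 72.5]
ee_rot: [[-0.796, -0.605, 0.0], [-0.605, 0.796, 0.0], [-0.0, -0.0, -1.0]]
wrist_force: [-1.2, 0.5, -0.1]
finger_gap: 0.301
grasp_force: 0.6
```

Request:
send_rows(
  plan=[
    [[0,0,-0.6,0,0.3],[0,0,-0.6,0,0.3],[0,0,-0.6,0,0.3],[0,0,-0.6,0,0.3],[0,0,-0.6,0,0.3]],
  ],
)

```text
time_s: 5.88
ee_pos: [588.4, 239.9, 148.2]
ee_rot: [[-0.796, -0.605, 0.002], [-0.605, 0.796, 0.0], [-0.001, -0.001, -1.0]]
wrist_force: [-0.4, -0.2, -0.2]
finger_gap: 0.295
grasp_force: 0.0
```

```bash
python3 -c "
from h import *
R=go(587.1,20.3,72)
arc(R,(637,10.3),-.217,np.linspace(0,1.2,11))
c=capture('wrist'); t=capture('top')
im=np.hstack([cv2.resize(c['frame'],(512,384)),cv2.resize(t['frame'][130:270,130:300],(466,384))])[:,:,::-1]; cv2.imwrite('pics/w2.png',cv2.resize(im,(800,314)))
"
```

```text
t 5.8833 at [588.4 239.9 148.2] alpha -2.491 gap 0.295 units [ 5.36 -6.96  3.05] F [-0.4 -0.2 -0.2]
[ 0.17 -0.17]
[ 0.15 -0.19]
[ 0.13 -0.2 ]
[ 0.1  -0.22]
[ 0.08 -0.23]
[ 0.05 -0.23]
[ 0.02 -0.24]
[-0.01 -0.24]
[-0.04 -0.24]
[-0.06 -0.23]
```

View pics/w2.png

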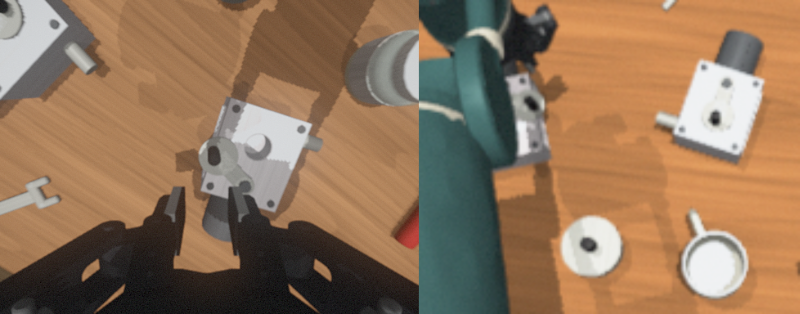

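Request:
send_rows(
  plan=[
    [[0,0,0,1,0.3],[0,0,0,1,0.3],[0,0,0,1,0.3],[0,0,0,1,0.3],[0,0,0,1,0.3]],
  ],
)

```text
time_s: 6.4
ee_pos: [587.3, 239.7, 146.0]
ee_rot: [[-0.97, -0.244, -0.001], [-0.244, 0.97, -0.001], [0.001, -0.0, -1.0]]
wrist_force: [-0.2, 0.4, 0.1]
finger_gap: 0.303
grasp_force: 0.0
```

Request:
send_rows(
  plan=[
    [[0.22,-0.85,0,0,0.3],[0.22,-0.85,0,0,0.3],[0.22,-0.85,0,0,0.3],[0.22,-0.85,0,0,0.3],[0.22,-0.85,0,0,0.3]],
  ],
)

```text
time_s: 6.82
ee_pos: [586.9, 129.1, 146.1]
ee_rot: [[-0.969, -0.248, -0.0], [-0.248, 0.969, -0.0], [0.001, -0.0, -1.0]]
wrist_force: [0.7, -0.3, -0.1]
finger_gap: 0.298
grasp_force: 0.0
```

Request:
send_rows(
  plan=[
    [[0.22,-0.85,0,0,0.3],[0.22,-0.85,0,0,0.3],[0.22,-0.85,0,0,0.3],[0.22,-0.85,0,0,0.3],[0.22,-0.85,0,0,0.3]],
  ],
)

```text
time_s: 7.23
ee_pos: [586.5, 19.1, 146.2]
ee_rot: [[-0.969, -0.248, -0.0], [-0.248, 0.969, -0.0], [0.0, -0.0, -1.0]]
wrist_force: [0.0, -0.8, -0.5]
finger_gap: 0.301
grasp_force: 0.0
```

```bash
python3 -c "
from h import *
R=go(587.1,20.3,72)
arc(R,(637,10.3),-.217,np.linspace(0,1.2,11))
c=capture('wrist'); save(c,'w3.png'); print(proj(c,(587.1,20.3,98)))
print([(r['score'],ray(c,r['centre'],98)) for r in models.spot_point(c,'cover_b_knob')[:2]])
"
```

```text
t 7.2333 at [586.5  19.1 146.2] alpha -2.891 gap 0.301 units [-0.04  0.04  2.97] F [ 0.  -0.8 -0.5]
[ 0.1  -0.22]
[ 0.07 -0.23]
[ 0.04 -0.24]
[ 0.01 -0.24]
[-0.02 -0.24]
[-0.05 -0.24]
[-0.07 -0.23]
[-0.1  -0.22]
[-0.13 -0.2 ]
[-0.15 -0.19]
[253.56295104 203.7576877 ]
[(0.7, array([589.01674902,  18.97171305,  98.        ]))]
```

Request:
send_rows(
  plan=[
    [[0,0,0.6,0,0.3],[0,0,0.6,0,0.3],[0,0,0.6,0,0.3],[0,0,0.6,0,0.3],[0,0,0.57,0,0.3]],
  ],
)

```text
time_s: 7.75
ee_pos: [586.4, 21.1, 71.5]
ee_rot: [[-0.969, -0.248, -0.0], [-0.248, 0.969, 0.0], [0.0, 0.0, -1.0]]
wrist_force: [-0.2, -0.6, -0.6]
finger_gap: 0.301
grasp_force: 0.0
```

Request:
send_rows(
  plan=[
    [[0.1,-0.22,0,0,0.3],[0.07,-0.23,0,0,0.3],[0.04,-0.24,0,0,0.3],[0.01,-0.24,0,0,0.3],[-0.02,-0.24,0,0,0.3]],
  ],
)

```text
time_s: 8.17
ee_pos: [589.2, -9.8, 73.8]
ee_rot: [[-0.969, -0.247, 0.001], [-0.247, 0.969, 0.0], [-0.001, 0.0, -1.0]]
wrist_force: [-2.2, 0.7, 0.4]
finger_gap: 0.301
grasp_force: 0.9
```

Request:
send_rows(
  plan=[
    [[-0.05,-0.24,0,0,0.3],[-0.07,-0.23,0,0,0.3],[-0.1,-0.22,0,0,0.3],[-0.13,-0.2,0,0,0.3],[-0.15,-0.19,0,0,0.3]],
  ],
)

```text
time_s: 8.58
ee_pos: [608.6, -32.9, 73.4]
ee_rot: [[-0.969, -0.247, 0.001], [-0.247, 0.969, -0.0], [-0.001, -0.0, -1.0]]
wrist_force: [-1.3, 0.9, 0.0]
finger_gap: 0.305
grasp_force: 0.7
```

Request:
send_rows(
  plan=[
    [[0,0,-0.8,0,0.3],[0,0,-0.8,0,0.3],[0,0,-0.8,0,0.3],[0,0,-0.8,0,0.3],[0,0,-0.8,0,0.3]],
  ],
)

```text
time_s: 9.0
ee_pos: [608.9, -32.8, 174.4]
ee_rot: [[-0.969, -0.248, 0.002], [-0.248, 0.969, -0.001], [-0.002, -0.001, -1.0]]
wrist_force: [-0.4, 1.0, 0.1]
finger_gap: 0.296
grasp_force: 0.0
```

```bash
python3 -c "
from h import *
R=go(420,149.5,57)
c=capture('wrist'); t=capture('top')
im=np.hstack([cv2.resize(c['frame'],(512,384)),cv2.resize(t['frame'][130:270,130:300],(466,384))])[:,:,::-1]; cv2.imwrite('pics/w4.png',cv2.resize(im,(800,314)))
print([(r['score'],r['centre'],ray(t,r['centre'],39)) for r in models.spot_point(t,'lid')[:2]])
"
```

```text
t 9.0 at [608.9 -32.8 174.4] alpha -2.891 gap 0.296 units [5.52 8.94 4.68] F [-0.4  1.   0.1]
[(0.78, [205.0, 245.3], array([405.6232974, 154.380226 ,  39.       ]))]
```

View pics/w4.png

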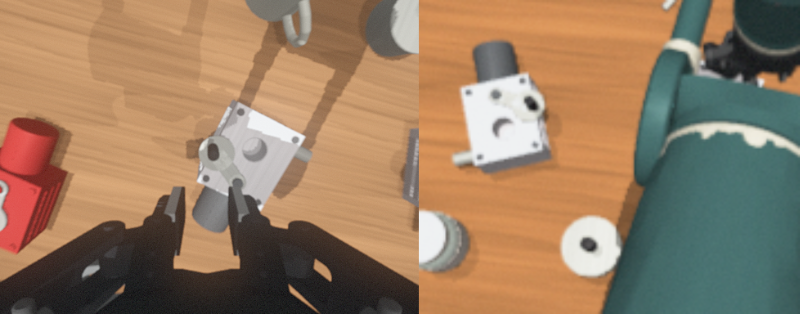

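Request:
send_rows(
  plan=[
    [[0.55,0.89,0,0,0.5],[0.55,0.89,0,0,0.5],[0.55,0.89,0,0,0.5],[0.55,0.89,0,0,0.5],[0.55,0.89,0,0,0.5]],
  ],
)

```text
time_s: 9.57
ee_pos: [512.2, 58.9, 171.3]
ee_rot: [[-0.969, -0.247, -0.002], [-0.247, 0.969, -0.0], [0.002, 0.0, -1.0]]
wrist_force: [0.6, 1.1, -0.2]
finger_gap: 0.505
grasp_force: 0.0
```

Request:
send_rows(
  plan=[
    [[0.55,0.89,0.1,0,0.5],[0.55,0.89,0.1,0,0.5],[0.55,0.89,0.1,0,0.5],[0.55,0.89,0.1,0,0.5],[0.55,0.89,0.1,0,0.5]],
  ],
)

```text
time_s: 9.98
ee_pos: [418.0, 149.6, 159.0]
ee_rot: [[-0.969, -0.247, -0.001], [-0.247, 0.969, -0.001], [0.001, -0.0, -1.0]]
wrist_force: [0.2, -0.3, 0.6]
finger_gap: 0.498
grasp_force: 0.0
```

```bash
python3 -c "
from h import *
R=go(420,149.5,57)
c=capture('wrist'); save(c,'w5.png'); print(proj(c,(420,149.5,83)),proj(c,(420,149.5,49)))
# dark knob blob near prediction
u,v=proj(c,(420,149.5,83)).astype(int)
print([(r['score'],r['centre'],ray(c,r['centre'],39)) for r in models.spot_point(c,'lid')[:2]])
"
```

```text
t 9.9833 at [418.  149.6 159. ] alpha -2.892 gap 0.498 units [-0.08 -0.02  4.08] F [ 0.2 -0.3  0.6]
[251.41376036 194.73151234] [251.49547543 184.65441656]
[(0.9, [254.7, 184.2], array([421.20578035, 152.88921712,  39.        ]))]
```

View pics/w5.png

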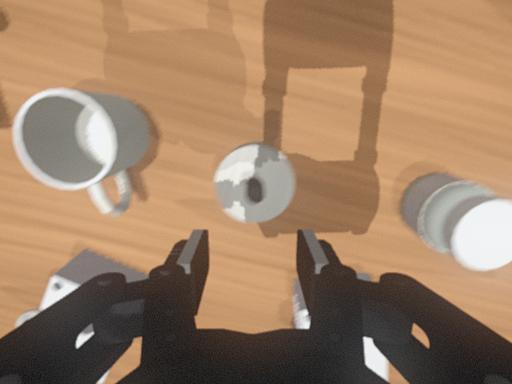

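Request:
send_rows(
  plan=[
    [[-0.03,0.08,0.85,0,0.5],[0,0,0.85,0,0.5],[0,0,0.85,0,0.5],[0,0,0.85,0,0.5],[0,0,0.68,0,0.5]],
  ],
)

```text
time_s: 10.5
ee_pos: [419.2, 150.5, 56.2]
ee_rot: [[-0.969, -0.248, -0.002], [-0.248, 0.969, -0.001], [0.002, -0.001, -1.0]]
wrist_force: [-0.8, 0.5, 0.0]
finger_gap: 0.498
grasp_force: 0.0
```

Request:
send_rows(
  plan=[
    [[0,0,0,0,0],[0,0,0,0,0],[0,0,0,0,0],[0,0,0,0,0],[0,0,0,0,0]],
  ],
  grip_force=40,
)

```text
time_s: 10.92
ee_pos: [420.9, 151.6, 59.8]
ee_rot: [[-0.969, -0.248, 0.002], [-0.248, 0.969, 0.001], [-0.002, 0.0, -1.0]]
wrist_force: [-0.5, -0.1, -1.1]
finger_gap: 0.139
grasp_force: 39.0
```

Request:
send_rows(
  plan=[
    [[0,0,-0.2,0,0],[0,0,-0.4,0,0],[0,0,-0.6,0,0],[0,0,-0.6,0,0],[0,0,-0.6,0,0]],
  ],
)

```text
time_s: 11.33
ee_pos: [420.0, 151.5, 120.5]
ee_rot: [[-0.969, -0.248, 0.001], [-0.248, 0.969, 0.0], [-0.001, 0.0, -1.0]]
wrist_force: [-0.0, -0.3, -0.8]
finger_gap: 0.141
grasp_force: 39.0
```

```bash
python3 -c "
from h import *
R=go(412,245,19.5)
c=capture('wrist'); save(c,'w6.png')
t=capture('top'); 
print([(r['score'],r['centre'],ray(t,r['centre'],45)) for r in models.spot_point(t,'pot_rim')[:2]])
print([(r['score'],r['centre'],ray(c,r['centre'],45)) for r in models.spot_point(c,'pot_rim')[:2]])
"
```

```text
t 11.3333 at [420.  151.5 120.5] alpha -2.891 gap 0.141 units [-0.61  3.7   4.04] F [-0.  -0.3 -0.8]
[(0.46, [205.7, 240.7], array([417.69682833, 153.37132728,  45.        ]))]
[]
```

View pics/w6.png

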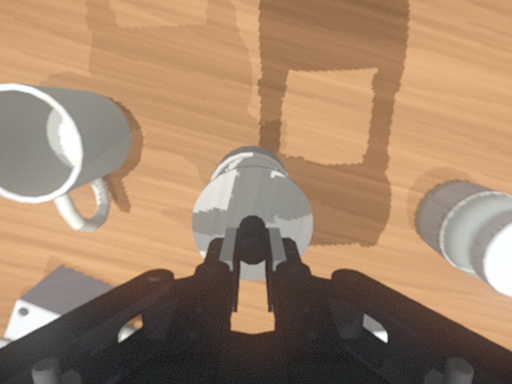

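Request:
send_rows(
  plan=[
    [[-0.12,0.74,0,0,0],[-0.12,0.74,0,0,0],[-0.12,0.74,0,0,0],[-0.12,0.74,0,0,0],[-0.12,0.74,0,0,0]],
  ],
)

```text
time_s: 11.95
ee_pos: [410.2, 245.0, 117.2]
ee_rot: [[-0.969, -0.247, -0.002], [-0.247, 0.969, -0.001], [0.002, -0.001, -1.0]]
wrist_force: [-0.5, 0.0, -1.7]
finger_gap: 0.139
grasp_force: 39.0
```

Request:
send_rows(
  plan=[
    [[0,0,0.8,0,0],[0,0,0.9,0,0],[0,0,0.9,0,0],[0,0,0.7,0,0],[0,0,0.4,0,0]],
  ],
)

```text
time_s: 12.37
ee_pos: [408.5, 243.4, 22.6]
ee_rot: [[-0.969, -0.248, -0.005], [-0.248, 0.969, -0.003], [0.006, -0.001, -1.0]]
wrist_force: [-0.3, 0.1, -0.9]
finger_gap: 0.142
grasp_force: 39.1
```

```bash
python3 -c "
from h import *
go(412,245,21)
"
```

```text
t 12.3667 at [408.5 243.4  22.6] alpha -2.891 gap 0.142 units [-0.15  0.03  0.06] F [-0.3  0.1 -0.9]
```

Request:
send_rows(
  plan=[
    [[0,0,0.04,0,0],[0,0,0.02,0,0],[0,0,0,0,0.4],[0,0,0,0,0.4],[0,0,0,0,0.4]],
  ],
)

```text
time_s: 12.78
ee_pos: [412.6, 245.3, 26.0]
ee_rot: [[-0.969, -0.247, 0.003], [-0.247, 0.969, 0.001], [-0.003, 0.001, -1.0]]
wrist_force: [-0.6, 0.9, -0.4]
finger_gap: 0.399
grasp_force: 0.0
```

Request:
send_rows(
  plan=[
    [[0,0,-0.6,0,0.5],[0,0,-1,0,0.5],[0,0,-1,0,0.5],[0,0,-1,0,0.5],[0,0,-1,0,0.5]],
  ],
)

```text
time_s: 13.2
ee_pos: [411.6, 244.9, 141.8]
ee_rot: [[-0.969, -0.248, 0.002], [-0.248, 0.969, 0.001], [-0.002, 0.0, -1.0]]
wrist_force: [0.4, 1.4, -0.0]
finger_gap: 0.502
grasp_force: 0.0
```

Request:
send_rows(
  plan=[
    [[0,0,-1,0,0.5],[0,0,-1,0,0.5],[0,0,0,0,0.5],[0,0,0,0,0.5],[0,0,0,0,0.5]],
  ],
)

```text
time_s: 13.62
ee_pos: [411.3, 244.7, 189.8]
ee_rot: [[-0.969, -0.248, 0.001], [-0.248, 0.969, 0.0], [-0.001, 0.0, -1.0]]
wrist_force: [0.4, -0.5, -0.9]
finger_gap: 0.5
grasp_force: 0.0
```

```bash
python3 -c "
from h import *
go(416,-146,190)
c=capture('wrist'); t=capture('top')
for n,z in(('lid',0),('pot_rim',45)):
  for q in(c,t): print(n,[(r['score'],ray(q,r['centre'],z)[:2].round(1)) for r in models.spot_point(q,n)[:3]])
save(c,'w7.png')
"
```

```text
t 13.6167 at [411.3 244.7 189.8] alpha -2.891 gap 0.5 units [ 3.690e+00 -1.519e+01 -1.000e-02] F [ 0.4 -0.5 -0.9]
lid [(0.82, array([412.9, 250.1])), (0.56, array([563.1, 281.9]))]
lid [(0.63, array([407. , 243.8]))]
pot_rim [(0.64, array([421.4, 149.7]))]
pot_rim []
```

View pics/w7.png

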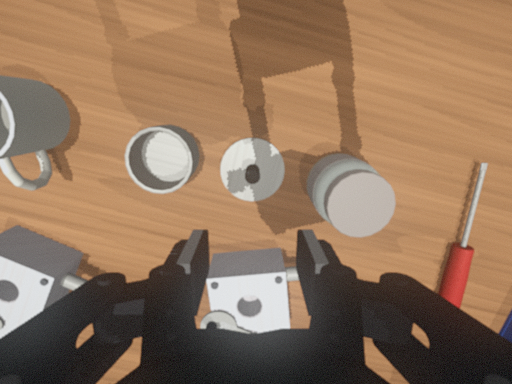

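Request:
send_rows(
  plan=[
    [[0.25,-1,0,0,0.5],[0.25,-1,0,0,0.5],[0.25,-1,0,0,0.5],[0.25,-1,0,0,0.5],[0.25,-1,0,0,0.5]],
  ],
)

```text
time_s: 14.33
ee_pos: [411.5, 114.8, 189.0]
ee_rot: [[-0.969, -0.248, -0.001], [-0.248, 0.969, -0.0], [0.001, -0.0, -1.0]]
wrist_force: [0.2, -1.0, 0.7]
finger_gap: 0.501
grasp_force: 0.0
```

Request:
send_rows(
  plan=[
    [[0.25,-1,0,0,0.5],[0.25,-1,0,0,0.5],[0.25,-1,0,0,0.5],[0.25,-1,0,0,0.5],[0.25,-1,0,0,0.5]],
  ],
)

```text
time_s: 14.75
ee_pos: [412.2, -14.2, 189.1]
ee_rot: [[-0.969, -0.248, -0.001], [-0.248, 0.969, 0.0], [0.001, 0.0, -1.0]]
wrist_force: [-0.4, -0.3, 0.4]
finger_gap: 0.502
grasp_force: 0.0
```

Request:
send_rows(
  plan=[
    [[0.25,-1,0,0,0.5],[0.25,-1,0,0,0.5],[0.25,-1,0,0,0.5],[0.25,-1,0,0,0.5],[0.22,-1,0,0,0.5]],
  ],
)

```text
time_s: 15.17
ee_pos: [413.5, -142.8, 189.1]
ee_rot: [[-0.969, -0.247, -0.001], [-0.247, 0.969, 0.0], [0.001, 0.0, -1.0]]
wrist_force: [-0.4, -0.3, 0.1]
finger_gap: 0.501
grasp_force: 0.0
```

```bash
python3 -c "
from h import *
go(416,-146,100)
c=capture('wrist'); save(c,'w8.png')
print(proj(c,(416,-146,141)),proj(c,(416,-146,85)))
print([(r['score'],r['centre'],ray(c,r['centre'],141)[:2].round(1)) for r in models.spot_point(c,'dauber_handle')[:3]])
"
```

```text
t 15.1667 at [ 413.5 -142.8  189.1] alpha -2.892 gap 0.501 units [-0.07 -0.15  3.56] F [-0.4 -0.3  0.1]
[246.97731612 204.86028321] [247.93079326 185.8885543 ]
[(0.8, [290.9, 103.7], array([ 341.4, -134.9])), (0.71, [244.4, 208.0], array([ 418.7, -147.2]))]
```

View pics/w8.png

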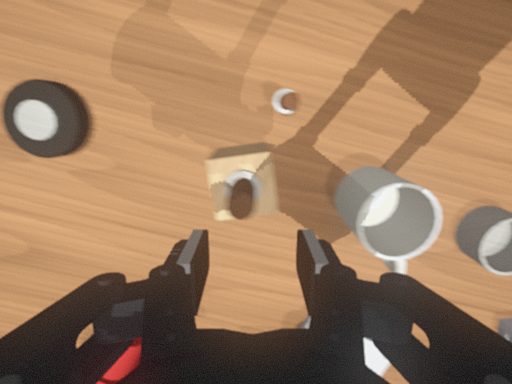

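Request:
send_rows(
  plan=[
    [[-0.09,-0.24,0,0,0.5],[0,0,0.9,0,0.5],[0,0,1,0,0.5],[0,0,1,0,0.5],[0,0,0.6,0,0.5]],
  ],
)

```text
time_s: 15.68
ee_pos: [416.3, -145.3, 99.3]
ee_rot: [[-0.969, -0.249, -0.003], [-0.249, 0.969, 0.002], [0.003, 0.002, -1.0]]
wrist_force: [-0.0, 0.8, -0.2]
finger_gap: 0.5
grasp_force: 0.0
```

Request:
send_rows(
  plan=[
    [[0,0,0,0,0.5],[0,0,0,0,0],[0,0,0,0,0],[0,0,0,0,0],[0,0,0,0,0]],
  ],
  grip_force=60,
)

```text
time_s: 16.1
ee_pos: [418.9, -147.2, 103.5]
ee_rot: [[-0.969, -0.248, 0.002], [-0.248, 0.969, -0.001], [-0.002, -0.002, -1.0]]
wrist_force: [0.1, 0.2, -1.6]
finger_gap: 0.23
grasp_force: 58.6
```

Request:
send_rows(
  plan=[
    [[0,0,0,0,0],[0,0,0,0,0],[0,0,0,0,0],[0,0,0,0,0],[0,0,0,0,0]],
  ],
)

```text
time_s: 16.52
ee_pos: [418.4, -147.2, 102.8]
ee_rot: [[-0.969, -0.247, 0.001], [-0.247, 0.969, -0.0], [-0.001, -0.001, -1.0]]
wrist_force: [0.8, -0.0, 4.6]
finger_gap: 0.222
grasp_force: 59.2
```

Request:
send_rows(
  plan=[
    [[0,0,-0.5,0,0],[0,0,-1,0,0],[0,0,-1,0,0],[0,0,-1,0,0],[0,0,-1,0,0]],
  ],
)

```text
time_s: 16.93
ee_pos: [417.0, -146.7, 214.9]
ee_rot: [[-0.969, -0.248, -0.001], [-0.248, 0.969, 0.0], [0.001, 0.001, -1.0]]
wrist_force: [0.5, -0.3, -0.8]
finger_gap: 0.226
grasp_force: 58.8
```

```bash
python3 -c "
from h import *
go(420.5,150.5,115)
t=capture('top'); s=capture('side'); w=capture('wrist')
for q in (s,t): print([(r['score'],r['centre']) for r in models.spot_point(q,'dauber')[:3]])
st=telemetry.read_state(); p=np.array(st['ee_pos'])
a,b=proj(s,p+[0,0,-97.8]),proj(s,p+[0,0,38]); print(a,b)
m=((a+b)/2).astype(int); x0,y0=m-[70,60]; 
im=np.hstack([cv2.resize(s['frame'][y0:y0+120,x0:x0+120],(400,400)),cv2.resize(w['frame'],(400,400))]); cv2.imwrite('pics/d1.png',im[:,:,::-1]); print(x0,y0)
print(proj(w,p+[0,0,-97.8]))
"
```

```text
t 16.9333 at [ 417.  -146.7  214.9] alpha -2.891 gap 0.226 units [-3.08 11.48  4.  ] F [ 0.5 -0.3 -0.8]
[(0.75, [305.0, 157.7]), (0.62, [330.5, 198.4])]
[]
[306.10601757 159.81151557] [311.0979061  119.30430144]
238 79
[255.30576391 180.16308353]
```

View pics/d1.png

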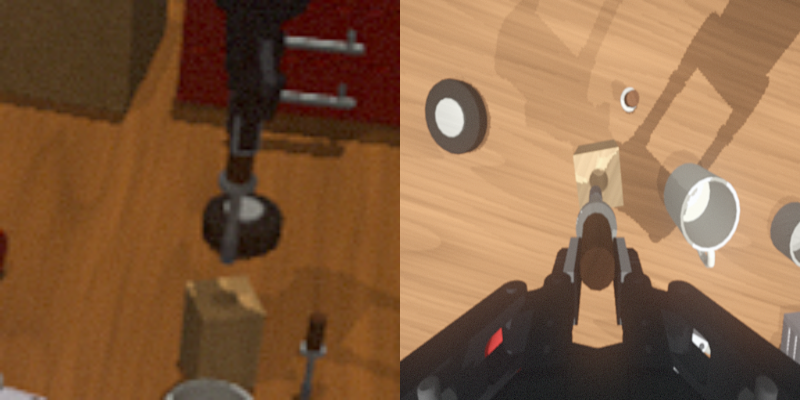

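Request:
send_rows(
  plan=[
    [[-0.2,0.77,0,0,0],[-0.2,0.77,0,0,0],[-0.2,0.77,0,0,0],[-0.2,0.77,0,0,0],[-0.2,0.77,0,0,0]],
  ],
)

```text
time_s: 17.6
ee_pos: [416.4, -46.4, 212.1]
ee_rot: [[-0.969, -0.247, -0.004], [-0.247, 0.969, 0.001], [0.004, 0.002, -1.0]]
wrist_force: [0.4, 0.1, -1.1]
finger_gap: 0.229
grasp_force: 58.8
```

Request:
send_rows(
  plan=[
    [[-0.2,0.77,0,0,0],[-0.2,0.77,0,0,0],[-0.2,0.77,0,0,0],[-0.2,0.77,0,0,0],[-0.2,0.77,0,0,0]],
  ],
)

```text
time_s: 18.02
ee_pos: [416.8, 52.8, 212.1]
ee_rot: [[-0.969, -0.248, -0.004], [-0.248, 0.969, -0.0], [0.004, 0.001, -1.0]]
wrist_force: [-0.0, 0.4, -0.8]
finger_gap: 0.229
grasp_force: 58.8
```

Request:
send_rows(
  plan=[
    [[-0.2,0.76,0,0,0],[-0.2,0.76,0,0,0],[-0.2,0.76,0,0,0],[-0.2,0.76,0,0,0],[-0.2,0.76,0,0,0]],
  ],
)

```text
time_s: 18.43
ee_pos: [417.5, 150.7, 212.0]
ee_rot: [[-0.969, -0.248, -0.004], [-0.248, 0.969, -0.001], [0.004, -0.0, -1.0]]
wrist_force: [0.4, -0.5, 0.1]
finger_gap: 0.226
grasp_force: 58.8
```

```bash
python3 -c "
from h import *
go(420.5,150.5,116)
w=capture('wrist'); save(w,'d2.png'); s=capture('side'); t=capture('top')
for n,q in (('w',w),('s',s),('t',t)): print(n,[(r['score'],r['centre'],ray(q,r['centre'],45)[:2].round(1)) for r in models.spot_point(q,'pot_rim')[:3]])
print(proj(w,(420.5,150.5,45)))
for n,q in (('w',w),('s',s),('t',t)): print(n,[(round(r['score'],2),ray(q,r['centre'],60)[:2].round(1)) for r in models.spot_point(q,'motor_b_port')[:3]])
"
```

```text
t 18.4333 at [417.5 150.7 212. ] alpha -2.891 gap 0.226 units [-0.13 -0.04  3.84] F [ 0.4 -0.5  0.1]
w [(0.68, [5.2, 101.6], array([ 410.1, -111.5])), (0.59, [280.4, 172.0], array([411.2, 180.7])), (0.32, [104.9, 294.7], array([608.3,  16.3]))]
s [(0.94, [290.1, 262.5], array([418. , 181.5]))]
t [(0.58, [192.4, 239.9], array([415.7, 189.4]))]
[251.26439455 173.44344087]
w [(0.59, array([596.8,  23. ]))]
s [(0.63, array([600.4,  15.3])), (0.58, array([ 750.5, -258.1]))]
t [(0.94, array([605.9,  22.8])), (0.91, array([ 755.9, -274.9]))]
```

View pics/d2.png

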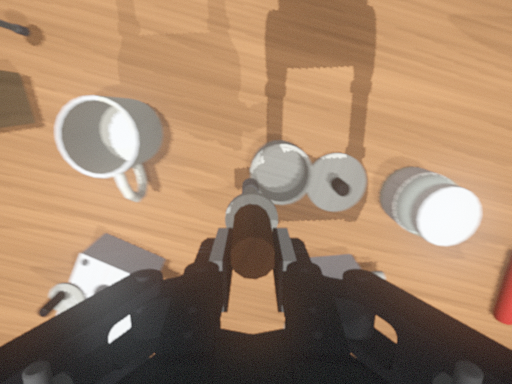

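Request:
send_rows(
  plan=[
    [[-0.1,0.62,0,0,0],[-0.1,0.62,0,0,0],[0,0,0,0,0],[0,0,0.7,0,0],[0,0,0.9,0,0]],
  ],
)

```text
time_s: 19.3
ee_pos: [418.6, 181.6, 176.6]
ee_rot: [[-0.969, -0.248, 0.006], [-0.248, 0.969, 0.001], [-0.006, 0.0, -1.0]]
wrist_force: [-0.3, -0.1, -0.4]
finger_gap: 0.229
grasp_force: 59.0
```

Request:
send_rows(
  plan=[
    [[0,0,0.9,0,0],[0,0,0.8,0,0],[0,0,0.5,0,0],[0,0,0,0,0],[0,0,0,0,0]],
  ],
)

```text
time_s: 19.72
ee_pos: [415.9, 180.6, 119.0]
ee_rot: [[-0.969, -0.247, -0.002], [-0.247, 0.969, -0.001], [0.002, -0.001, -1.0]]
wrist_force: [0.0, -0.3, -0.3]
finger_gap: 0.23
grasp_force: 59.0
```

Request:
send_rows(
  plan=[
    [[0,0,0,0,0],[0,0,0,0,0],[0,0,0,0,0],[0,0,0,0,0],[0,0,0,0,0]],
  ],
)

```text
time_s: 20.13
ee_pos: [416.9, 181.7, 120.3]
ee_rot: [[-0.969, -0.248, 0.001], [-0.248, 0.969, 0.0], [-0.001, 0.0, -1.0]]
wrist_force: [-0.5, 0.4, -0.7]
finger_gap: 0.229
grasp_force: 59.0
```

```bash
python3 -c "
from h import *
go(415,182,116)
s=capture('side'); save(s,'d3.png',(230,200,350,290),6)
for n,z in(('pot_rim',45),('dauber',20),('lid',0)): print(n,[(round(r['score'],2),r['centre'],ray(s,r['centre'],z)[:2].round(1)) for r in models.spot_point(s,n)[:3]])
"
```

```text
t 20.1333 at [416.9 181.7 120.3] alpha -2.891 gap 0.229 units [0.07 0.03 0.17] F [-0.5  0.4 -0.7]
pot_rim [(0.79, [290.4, 261.1], array([417.8, 176.9])), (0.35, [222.3, 256.8], array([584.4, 196.7]))]
dauber [(0.53, [292.1, 266.1], array([412.4, 170.6])), (0.39, [330.1, 196.4], array([ 334. , -112.7]))]
lid []
```

View pics/d3.png

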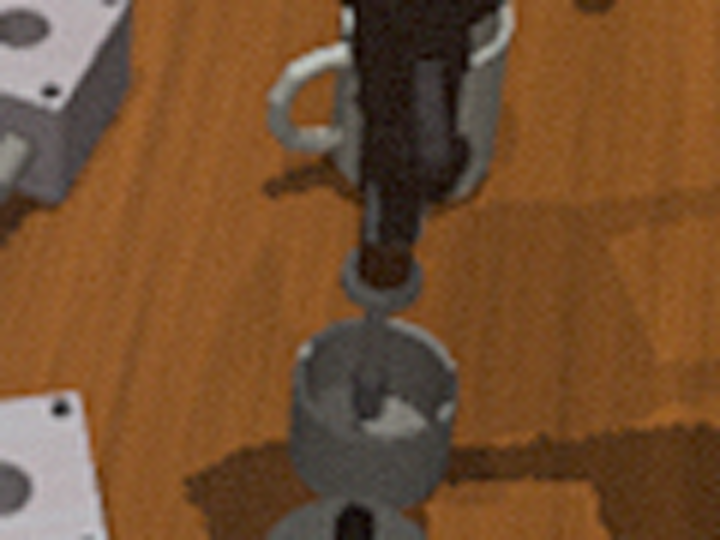

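Request:
send_rows(
  plan=[
    [[0,0,-0.8,0,0],[0,0,-0.8,0,0],[0,0,-0.8,0,0],[0,0,-0.8,0,0],[0,0,-0.8,0,0]],
  ],
)

```text
time_s: 20.75
ee_pos: [416.1, 181.4, 220.4]
ee_rot: [[-0.969, -0.248, -0.0], [-0.248, 0.969, -0.0], [0.0, -0.0, -1.0]]
wrist_force: [0.4, 0.7, -0.6]
finger_gap: 0.226
grasp_force: 59.0
```

```bash
python3 -c "
from h import *
go(549.4,274.5,215)
w=capture('wrist'); s=capture('side'); t=capture('top')
for n,z in(('motor_a_port',60),('cover_a_knob',98),('pot_rim',45),('lid',0)):
  for m,q in (('w',w),('s',s),('t',t)): print(n,m,[(round(r['score'],2),np.round(r['centre']),ray(q,r['centre'],z)[:2].round(1)) for r in models.spot_point(q,n)[:3]])
# dark port hole circle search
def hole(q,p,rad=8):
    u,v=proj(q,(*p,60)).astype(int); g=cv2.cvtColor(q['frame'],cv2.COLOR_RGB2GRAY)[v-rad:v+rad+1,u-rad:u+rad+1].astype(float); return u,v,g
np.save('g.npy',0)
for m,q in (('s',s),('t',t)):
    u,v,g=hole(q,(549.4,274.5)); 
    w_=np.clip(np.median(np.sort(g.ravel())[-80:])-40-g,0,None); 
    print(m,proj(q,(549.4,274.5,60))); print(g[::1,::1].astype(int))
" | cut -c1-200
```

```text
t 20.75 at [416.1 181.4 220.4] alpha -2.891 gap 0.226 units [-6.09  2.29  0.21] F [ 0.4  0.7 -0.6]
motor_a_port w []
motor_a_port s [(0.94, array([227., 279.]), array([554.7, 272.9]))]
motor_a_port t [(0.72, array([168., 187.]), array([549.3, 276.5]))]
cover_a_knob w [(0.92, array([272., 332.]), array([574.7, 244.2])), (0.37, array([380., 182.]), array([388.8, 299.1]))]
cover_a_knob s [(0.86, array([224., 257.]), array([569.6, 242.4]))]
cover_a_knob t [(0.63, array([178., 175.]), array([578.3, 245.1])), (0.3, array([389., 261.]), array([ 416.8, -325.8]))]
pot_rim w [(0.65, array([253., 166.]), array([412.6, 181.8]))]
pot_rim s []
pot_rim t [(0.84, array([194., 240.]), array([416.3, 184.6]))]
lid w [(0.6, array([309., 171.]), array([409.2, 253.6]))]
lid s [(0.72, array([286., 297.]), array([417.2, 251.5])), (0.6, array([297., 192.]), array([ 432.3, -134.4]))]
lid t [(0.53, array([175., 243.]), array([404. , 245.9]))]
s [229.27178493 279.98811747]
[[156 141 137 137 137 112 137 182 181 183 182 182 183 179 181 174 179]
 [147 138 137 139 122 127 174 185 183 182 178 177 183 180 182 178 179
[... 1605 characters left out ...]
 83  76  60  53  49  49  49  45  42  35  34  28  66 165 235]
 [217 177  85  77  65  55  52  45  51  47  39  33  27  31  37 134 230]
 [189 210  88  72  60  49  53  44  47  46  44  33  30  33  34 107 205]
 [172 216 118  72  67  55  49  48  50  45  46  40  35  27  33  80 178]
 [159 220 141  77  70  55  50  46  44  45  45  36  26  36  35  69 168]
 [132 215 171  85  76  58  54  49  43  49  43  40  33  38  36  43 148]
 [110 193 206  92  71  59  53  51  48  47  50  39  40  28  26  33 130]
 [ 91 167 211 113  73  61  53  52  46  46  42  46  40  31  35  35 101]
 [ 79 151 217 145  77  64  57  49  48  48  46  44  39  35  38  35  80]
 [ 70 127 205 177  80  57  59  48  48  44  46  41  37  40  34  33  76]]
```

Request:
send_rows(
  plan=[
    [[-0.61,0.235,0,0,0],[-0.61,0.235,0,0,0],[-0.61,0.235,0,0,0],[-0.61,0.235,0,0,0],[-0.61,0.235,0,0,0]],
  ],
)

```text
time_s: 21.92
ee_pos: [483.6, 229.3, 219.5]
ee_rot: [[-0.969, -0.248, 0.0], [-0.248, 0.969, 0.0], [-0.0, 0.0, -1.0]]
wrist_force: [-1.1, -0.4, -0.2]
finger_gap: 0.23
grasp_force: 59.0
```

Request:
send_rows(
  plan=[
    [[-0.61,0.235,0,0,0],[-0.61,0.235,0,0,0],[-0.61,0.235,0,0,0],[-0.61,0.235,0,0,0],[-0.61,0.235,0,0,0]],
  ],
)

```text
time_s: 22.33
ee_pos: [550.2, 276.7, 219.3]
ee_rot: [[-0.969, -0.248, -0.0], [-0.248, 0.969, -0.0], [0.0, -0.0, -1.0]]
wrist_force: [-0.1, -0.6, -0.5]
finger_gap: 0.229
grasp_force: 59.0
```

Request:
send_rows(
  plan=[
    [[0,0,0.4,0,0],[0,0,0.4,0,0],[0,0,0,0,0],[0,0,0,0,0],[0,0,0,0,0]],
  ],
)

```text
time_s: 22.75
ee_pos: [548.7, 275.6, 199.0]
ee_rot: [[-0.969, -0.247, -0.001], [-0.247, 0.969, -0.001], [0.001, -0.0, -1.0]]
wrist_force: [-0.3, -0.0, -0.7]
finger_gap: 0.229
grasp_force: 59.0
```

```bash
cat > hole.py <<'E'
from h import *
def hole(q,p,rad=14,z=60,rmin=5):
    "dark disc nearest p: centroid of the hole blob"
    u,v=np.round(proj(q,(*p,z))).astype(int); g=cv2.cvtColor(q['frame'],cv2.COLOR_RGB2GRAY)[v-rad:v+rad+1,u-rad:u+rad+1]
    th,m=cv2.threshold(g,0,255,cv2.THRESH_BINARY_INV+cv2.THRESH_OTSU)
    n,l,st,ce=cv2.connectedComponentsWithStats(m)
    return [(st[i,2:].tolist(),(ce[i]+[u-rad,v-rad]).round(1).tolist(),ray(q,ce[i]+[u-rad,v-rad],z)[:2].round(1).tolist()) for i in range(1,n) if st[i,4]>15]
E
python3 -c "
from hole import *
go(549.5,276,138)
w=capture('wrist'); s=capture('side')
p=np.array(telemetry.read_state()['ee_pos']); print('tip px',proj(w,p-[0,0,96]),proj(s,p-[0,0,96]))
print('port px',proj(w,(549.5,276,60)),proj(s,(549.5,276,60)))
for m,q in (('w',w),('s',s)): print(m,[(round(r['score'],2),np.round(r['centre']),ray(q,r['centre'],60)[:2].round(1)) for r in models.spot_point(q,'motor_a_port')[:3]],hole(q,(549.5,276)))
for m,q in (('w',w),('s',s)): print(m,[(round(r['score'],2),np.round(r['centre'])) for r in models.spot_point(q,'dauber')[:3]])
im=np.hstack([cv2.resize(w['frame'][120:260,190:330],(400,400)),cv2.resize(s['frame'][210:310,180:280],(400,400))]); cv2.imwrite('pics/e1.png',im[:,:,::-1])
"
```

```text
t 22.75 at [548.7 275.6 199. ] alpha -2.892 gap 0.229 units [-0.04  0.01  2.44] F [-0.3 -0.  -0.7]
tip px [252.33666426 187.53742162] [228.93570385 268.17930474]
port px [252.34035725 176.7358833 ] [229.08852595 280.49095475]
w [(0.86, array([256., 177.]), array([548.6, 279.7]))] [([27, 21, 317], [252.7, 183.9], [556.5, 278.2])]
s [(0.79, array([228., 282.]), array([549.8, 281.1]))] [([29, 29, 568], [226.7, 282.4], [553.6, 282.6])]
w [(0.87, array([249., 184.])), (0.2, array([254., 259.]))]
s [(0.81, array([229., 268.]))]
```

View pics/e1.png

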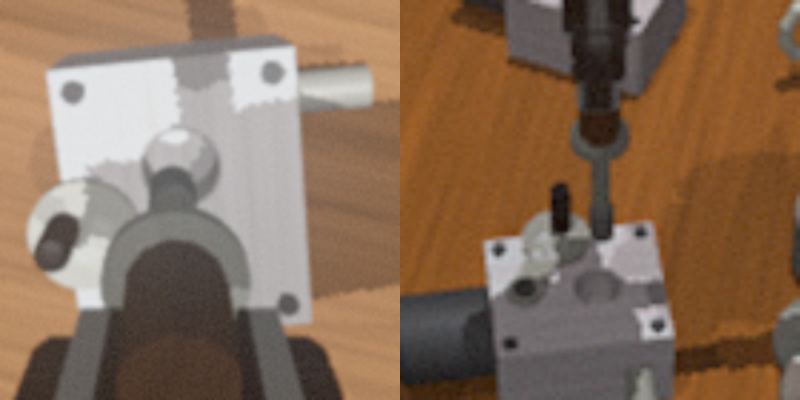

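Request:
send_rows(
  plan=[
    [[-0.08,0.1,0.5,0,0],[0,0,0.5,0,0],[0,0,0.3,0,0],[0,0,0.2,0,0],[0,0,0.2,0,0]],
  ],
)

```text
time_s: 23.47
ee_pos: [550.1, 278.7, 155.1]
ee_rot: [[-0.969, -0.248, -0.002], [-0.248, 0.969, -0.001], [0.002, -0.0, -1.0]]
wrist_force: [0.3, 0.6, -0.6]
finger_gap: 0.233
grasp_force: 59.0
```

Request:
send_rows(
  plan=[
    [[0,0,0.25,0,0],[0,0,0.25,0,0],[0,0,0.2,0,0],[0,0,0,0,0],[0,0,0,0,0]],
  ],
)

```text
time_s: 23.88
ee_pos: [550.7, 279.0, 139.1]
ee_rot: [[-0.969, -0.248, -0.001], [-0.248, 0.969, -0.0], [0.001, -0.0, -1.0]]
wrist_force: [0.5, -0.3, -0.5]
finger_gap: 0.226
grasp_force: 59.0
```

Request:
send_rows(
  plan=[
    [[0,0,0,0,0],[0,0,0,0,0],[0,0,0,0,0],[0,0,0,0,0],[0,0,0,0,0]],
  ],
)

```text
time_s: 24.3
ee_pos: [551.1, 279.2, 139.9]
ee_rot: [[-0.969, -0.248, 0.001], [-0.248, 0.969, 0.0], [-0.001, 0.0, -1.0]]
wrist_force: [-0.1, 0.5, -0.4]
finger_gap: 0.228
grasp_force: 59.0
```

```bash
python3 -c "
from h import *
go(549.5,276,138)
s=capture('side'); p=np.array(telemetry.read_state()['ee_pos'])
# flange centre (z = tip+83) seen vs expected
for d in (93,96,98): print(d,proj(s,p-[0,0,d-86]),'tip',proj(s,p-[0,0,d]))
for q in (s,): print([(round(r['score'],2),np.round(r['centre'])) for r in models.spot_point(q,'dauber')[:3]],[(round(r['score'],2),np.round(r['bbox'])) for r in models.recognise(q,'dauber')[:2]])
u,v=proj(s,p-[0,0,0]).astype(int); print(u,v)
g=s['frame'][v-5:v+32,u-12:u+13].sum(2)//3; print(g[:,2:-2:1])
"
```

```text
t 24.3 at [551.1 279.2 139.9] alpha -2.891 gap 0.228 units [ 0.09 -0.11  0.07] F [-0.1  0.5 -0.4]
93 [227.76224026 260.76196546] tip [228.21818865 285.01573171]
96 [227.77899045 261.65297678] tip [228.23323501 285.8161091 ]
98 [227.79012155 262.24508563] tip [228.24323552 286.34807735]
[(0.58, array([230., 286.])), (0.51, array([286., 298.])), (0.45, array([332., 197.]))] [(0.69, array([272., 283., 304., 300.])), (0.64, array([331., 172., 336., 201.]))]
227 258
[[ 84  88  86  86  87  91  87  77  46  22  37  29  24  30  42  64  85  89
   92  95  92]
 [ 90  86  88  90  91  88  90  75  53  28  31  31  27  22  37  61  86  88
   89  93  97]
 [ 94  81  69  63  72  87  90  71  49  27  26  30  24  23  36  62  82  93
   92  90  91]
 [ 77  59  33  28  46  74  91  70  53  24  30  24  32  27  42  63  75  95
   95  94  92]
 [ 70  27  30  27  26  72  92  83  55  31  30  33  39  30  43  56  61  74
   96 100  90]
 [ 72  25  29  22  19  61  78  64  50  37  34  36  34  32  36  29  40  74
   96  90  98]
 [ 73  12  27  21  21  52  67  43  24  28  26  37  35  36  23  30  34  63
   84 101 102]
 [ 69  28  
[... 1959 characters left out ...]
8 111 115 116  93  73  84  74  44  60  60  58  42  64  84  80
   78  84  87]
 [111 110 110 109 107 107  99  77  84  72  46  51  58  54  38  66  79  82
   88  81  83]
 [113 112 111 108 111 114 107  95  88  70  44  49  51  46  45  67  86  98
  111  97  83]
 [108 109 114 108 108 108 114 106  98  79  59  51  51  50  61  82 106 113
  109  92  85]
 [108 109 106 109 106 109 105 115 108 101 102  95  98 101  99 110 116 114
  102  90  83]
 [109 113 113 113 112 114 114 113 113 113 117 119 115 111 115 112 113 114
  109  94  86]
 [114 111 110 115 113 112 113 114 113 112 109 111 110 116 109 108 108 110
  103  84  81]
 [112 112 110 109 108 110 112 111 107 109 107 111 108 111 107 111 112 110
  107 107  99]]
```

Request:
send_rows(
  plan=[
    [[0,0,0.1,0,0],[0,0,0.1,0,0],[0,0,0,0,0],[0,0,0,0,0],[0,0,0,0,0]],
  ],
)

```text
time_s: 24.87
ee_pos: [550.8, 279.1, 134.4]
ee_rot: [[-0.969, -0.248, -0.0], [-0.248, 0.969, -0.0], [0.0, -0.0, -1.0]]
wrist_force: [-0.5, 0.1, -1.5]
finger_gap: 0.229
grasp_force: 59.0
```

Request:
send_rows(
  plan=[
    [[0,0,-0.5,0,0],[0,0,-0.7,0,0],[0,0,-0.8,0,0],[0,0,-0.8,0,0],[0,0,-0.5,0,0]],
  ],
)

```text
time_s: 25.28
ee_pos: [552.1, 279.6, 220.8]
ee_rot: [[-0.969, -0.248, 0.004], [-0.248, 0.969, 0.002], [-0.004, 0.001, -1.0]]
wrist_force: [0.2, 0.1, -0.3]
finger_gap: 0.23
grasp_force: 59.0
```

Request:
send_rows(
  plan=[
    [[0.05,-0.7,0,0,0],[0.05,-0.7,0,0,0],[0.05,-0.7,0,0,0],[0.05,-0.7,0,0,0],[0.05,-0.7,0,0,0]],
  ],
)

```text
time_s: 25.7
ee_pos: [566.6, 192.1, 217.8]
ee_rot: [[-0.969, -0.248, 0.001], [-0.248, 0.969, 0.0], [-0.001, -0.0, -1.0]]
wrist_force: [-0.8, -0.1, -1.1]
finger_gap: 0.231
grasp_force: 59.0
```

Request:
send_rows(
  plan=[
    [[0.05,-0.7,0,0,0],[0.05,-0.7,0,0,0],[0.05,-0.7,0,0,0],[0.05,-0.7,0,0,0],[0.05,-0.7,0,0,0]],
  ],
)

```text
time_s: 26.12
ee_pos: [582.3, 105.6, 217.8]
ee_rot: [[-0.969, -0.248, 0.001], [-0.248, 0.969, 0.0], [-0.001, -0.0, -1.0]]
wrist_force: [-0.2, 0.4, -0.8]
finger_gap: 0.228
grasp_force: 59.0
```

Request:
send_rows(
  plan=[
    [[0.05,-0.7,0,0,0],[0.05,-0.7,0,0,0],[0.05,-0.7,0,0,0],[0.05,-0.7,0,0,0],[0.05,-0.7,0,0,0]],
  ],
)

```text
time_s: 26.53
ee_pos: [597.9, 19.3, 217.8]
ee_rot: [[-0.969, -0.248, 0.001], [-0.248, 0.969, -0.0], [-0.001, -0.0, -1.0]]
wrist_force: [0.9, 0.4, -1.5]
finger_gap: 0.224
grasp_force: 59.0
```

Request:
send_rows(
  plan=[
    [[0,0,0.4,0,0],[0,0,0.3,0,0],[0,0,0,0,0],[0,0,0,0,0],[0,0,0,0,0]],
  ],
)

```text
time_s: 26.95
ee_pos: [597.4, 21.0, 199.3]
ee_rot: [[-0.969, -0.249, -0.001], [-0.249, 0.969, 0.0], [0.001, 0.0, -1.0]]
wrist_force: [0.1, 0.2, -0.5]
finger_gap: 0.223
grasp_force: 59.0
```

```bash
python3 -c "
from hole import *
go(597,20,138)
w=capture('wrist'); s=capture('side')
p=np.array(telemetry.read_state()['ee_pos']); print('tip px',proj(w,p-[0,0,96]),proj(s,p-[0,0,96]))
print('port px below tcp',proj(w,(p[0],p[1],60)),proj(s,(p[0],p[1],60)))
for m,q in (('w',w),('s',s)): print(m,[(round(r['score'],2),np.round(r['centre'],1),ray(q,r['centre'],60)[:2].round(1)) for r in models.spot_point(q,'motor_b_port')[:3]])
for m,q in (('w',w),('s',s)): print(m,[(round(r['score'],2),np.round(r['centre'],1)) for r in models.spot_point(q,'dauber')[:3]])
u,v=np.round(proj(w,(p[0],p[1],60))).astype(int); g=w['frame'][v-26:v+22:1,u-26:u+27].sum(2)//3
for r in g[::2]: print(' '.join('%3d'%x for x in r[::2]))
print(u,v)
np.save('w.npy',w['frame']); np.save('s.npy',s['frame'])
"
```

```text
t 26.95 at [597.4  21.  199.3] alpha -2.89 gap 0.223 units [ 0.02 -0.04  2.45] F [ 0.1  0.2 -0.5]
tip px [251.81141815 186.92320442] [231.98436225 192.07232694]
port px below tcp [251.82352509 176.10615289] [232.08666482 204.18077639]
w [(0.68, array([253.6, 176.3]), array([597.6,  22.6])), (0.16, array([253.3, 257.6]), array([683.7,  44.5]))]
s [(0.6, array([203.1, 138.4]), array([ 755.4, -265.1])), (0.57, array([232.2, 202.1]), array([599.3,  12.6])), (0.3, array([233.5, 189.1]), array([607.3, -41.3]))]
w [(0.69, array([249.9, 181.1]))]
s [(0.75, array([234.7, 190.8])), (0.5, array([285.9, 294.6])), (0.45, array([331.3, 197.5]))]
241 242 242 242 242 241 243 241 241 242 243 242 242 242 241 242 241 241 240 240 242 242 238 227 198 197 196
241 242 242 242 242 242 242 241 241 242 241 241 242 242 241 242 241 243 241 242 241 244 205 199 196 197 196
242 242 242 242 242 243 242 243 242 242 242 241 243 242 242 242 243 242 242 242 235 229 199 198 193 197 200
243 241 243 243 242 242 242 241 242 243 242 243 240 242 241 243 242 242 242 243 231 195 197 194 196 199 199
242 242 242 243 242 242 241 
[... 1439 characters left out ...]
 125 155 190 199 200 200 197 193 195 200 196
171 196 200 199 198 196 195 196 152 111 120 123 127 128 121 109 139 186 202 199 198 197 198 194 197 198 198
172 201 197 199 196 195 197 197 142 117 124 122 122 121 122 122 152 202 198 199 198 198 195 195 198 196 199
165 176 196 198 195 196 196 199 143 115 122 124 122 119 119 116 139 196 203 199 199 195 191 197 198 197 196
168 161 183 198 196 196 199 202 132 119 119 121 119 117 123 118 140 193 199 199 196 193 196 197 196 199 195
168 168 153 186 198 198 187 154 124 125 128 130 129 135 131 127 118 125 151 186 193 194 197 197 195 196 194
169 168 162 163 196 167 124 128 140 141 140 140 145 138 142 143 140 134 124 120 150 193 195 197 198 196 194
252 176
```

Request:
send_rows(
  plan=[
    [[0,0.03,0.5,0,0],[0,0,0.5,0,0],[0,0,0.3,0,0],[0,0,0.2,0,0],[0,0,0.2,0,0]],
  ],
)

```text
time_s: 27.67
ee_pos: [596.6, 20.8, 155.2]
ee_rot: [[-0.969, -0.248, -0.002], [-0.248, 0.969, 0.0], [0.002, 0.001, -1.0]]
wrist_force: [0.1, 0.1, -0.5]
finger_gap: 0.226
grasp_force: 59.0
```

Request:
send_rows(
  plan=[
    [[0,0,0.3,0,0],[0,0,0.3,0,0],[0,0,0.25,0,0],[0,0,0,0,0],[0,0,0,0,0]],
  ],
)

```text
time_s: 28.08
ee_pos: [597.1, 20.8, 135.1]
ee_rot: [[-0.969, -0.248, -0.001], [-0.248, 0.969, 0.0], [0.001, 0.0, -1.0]]
wrist_force: [0.1, 0.3, -1.0]
finger_gap: 0.226
grasp_force: 59.0
```

Request:
send_rows(
  plan=[
    [[0,0,0,0,0],[0,0,0,0,0],[0,0,0,0,0],[0,0,0,0,0],[0,0,0,0,0]],
  ],
)

```text
time_s: 28.5
ee_pos: [597.8, 20.8, 136.1]
ee_rot: [[-0.969, -0.248, 0.001], [-0.248, 0.969, 0.0], [-0.001, -0.0, -1.0]]
wrist_force: [0.4, 0.6, 0.1]
finger_gap: 0.228
grasp_force: 59.0
```

Request:
send_rows(
  plan=[
    [[0,0,-0.5,0,0],[0,0,-0.7,0,0],[0,0,-0.8,0,0],[0,0,-0.8,0,0],[0,0,-0.6,0,0]],
  ],
)

```text
time_s: 28.92
ee_pos: [598.4, 20.9, 223.9]
ee_rot: [[-0.969, -0.248, 0.003], [-0.248, 0.969, -0.0], [-0.003, -0.001, -1.0]]
wrist_force: [0.9, -0.1, -0.8]
finger_gap: 0.228
grasp_force: 59.0
```

```bash
python3 -c "
from h import *
go(418.4,-147.2,220)
"
```

```text
t 28.9167 at [598.4  20.9 223.9] alpha -2.891 gap 0.228 units [ 8.64 -4.73  0.14] F [ 0.9 -0.1 -0.8]
```

Request:
send_rows(
  plan=[
    [[0.86,-0.47,0,0,0],[0.86,-0.47,0,0,0],[0.86,-0.47,0,0,0],[0.86,-0.47,0,0,0],[0.86,-0.47,0,0,0]],
  ],
)

```text
time_s: 29.33
ee_pos: [507.3, -63.3, 222.0]
ee_rot: [[-0.969, -0.248, 0.001], [-0.248, 0.969, -0.0], [-0.001, -0.001, -1.0]]
wrist_force: [0.6, -0.3, -0.4]
finger_gap: 0.228
grasp_force: 59.0
```

Request:
send_rows(
  plan=[
    [[0.86,-0.47,0,0,0],[0.86,-0.47,0,0,0],[0.86,-0.47,0,0,0],[0.86,-0.47,0,0,0],[0.86,-0.47,0,0,0]],
  ],
)

```text
time_s: 29.75
ee_pos: [417.6, -146.9, 222.0]
ee_rot: [[-0.969, -0.248, 0.001], [-0.248, 0.969, -0.001], [-0.001, -0.001, -1.0]]
wrist_force: [0.4, -0.4, -0.8]
finger_gap: 0.222
grasp_force: 59.0
```

Request:
send_rows(
  plan=[
    [[0,0,0.2,0,0],[0,0,0,0,0],[0,0,0,0,0],[0,0,0,0,0],[0,0,0,0,0]],
  ],
)

```text
time_s: 30.17
ee_pos: [419.0, -145.7, 216.1]
ee_rot: [[-0.969, -0.249, 0.0], [-0.249, 0.969, 0.0], [-0.0, -0.0, -1.0]]
wrist_force: [0.1, 0.4, -0.5]
finger_gap: 0.231
grasp_force: 59.0
```

```bash
python3 -c "
from h import *
go(418.4,-147.2,103.5)
w=capture('wrist')
p=np.array(telemetry.read_state()['ee_pos']); print('tip px',proj(w,p-[0,0,97]),'hole px below tcp',proj(w,(p[0],p[1],85)))
u,v=np.round(proj(w,(p[0],p[1],85))).astype(int); g=w['frame'][v-40:v+26,u-36:u+37].sum(2)//3
for r in g[::2]: print(' '.join('%3d'%x for x in r[::3]))
print(u,v)
"
```

```text
t 30.1667 at [ 419.  -145.7  216.1] alpha -2.89 gap 0.231 units [ 0.04 -0.05  4.5 ] F [ 0.1  0.4 -0.5]
tip px [252.16384304 185.82006946] hole px below tcp [252.15179312 177.29274618]
158 157 158 161 161 163 167 169 166 162 158 153 154 148 143 129 127 119 124 146 156 168 171 171 175
167 153 156 158 157 163 162 162 154 147 140 127 124 121 122 122 121 119 119 124 133 130 176 159 142
169 158 159 147 141 134 127 124 119 123 122 122 126 120 120 119 121 120 116 121 124 143 151 131 125
180 161 159 121 121 123 120 126 124 123 123 126 123 119 122 118 115 128 139 163 158 123 127 130 130
169 160 145 121 120 121 125 123 123 124 124 121 129 137 164 179 194 199 204 212 190 122 123 124 126
166 156 118 122 116 118 117 130 139 152 177 200 198 207 218 212 210 205 204 211 177 135 127 124 124
165 132 122 136 145 177 198 202 205 209 215 212 219 215 217 209 207 202 211 182 166 135 136 135 130
168 196 195 202 207 215 212 209 208 212 212 209 212 217 214 209 208 214 220 181 161 129 131 139 135
167 211 208 204 210 212 209 209 207 213 212 206 213 229 222 215 220 212 178 173 165 127 130 130 130
167 208 203 205 
[... 1691 characters left out ...]
 166 172 168 166 172 175 169 109 117 116 116 113 123 166 167 175 175 167 174 170 135 126 123
168 165 162 170 168 164 174 172 167 111 118 115 116 112 133 169 171 175 171 171 176 164 134 126 126
169 168 169 169 167 166 177 167 161 116 114 120 115 118 120 146 171 174 171 174 173 167 140 124 127
170 167 166 168 169 170 172 149 122 131 137 141 143 141 136 115 137 172 167 173 167 167 143 122 121
173 171 170 169 163 172 153 126 142 147 140 143 142 144 144 145 128 136 173 174 166 165 149 122 123
166 168 170 169 166 166 124 145 149 147 139 144 146 140 144 142 144 126 154 173 162 164 158 120 117
165 167 170 166 179 137 144 144 147 148 143 144 143 142 144 144 144 139 130 139 129 123 123 120 121
252 177
```

Request:
send_rows(
  plan=[
    [[0.02,-0.05,0,0,0],[0,0,0.4,0,0],[0,0,0.6,0,0],[0,0,0.6,0,0],[0,0,0.6,0,0]],
  ],
)

```text
time_s: 30.63
ee_pos: [418.1, -147.3, 159.5]
ee_rot: [[-0.969, -0.248, -0.0], [-0.248, 0.969, 0.0], [0.0, 0.0, -1.0]]
wrist_force: [-0.2, 0.7, -1.0]
finger_gap: 0.228
grasp_force: 59.0
```

Request:
send_rows(
  plan=[
    [[0,0,0.6,0,0],[0,0,0.6,0,0],[0,0,0.5,0,0],[0,0,0.3,0,0],[0,0,0.1,0,0]],
  ],
)

```text
time_s: 31.05
ee_pos: [416.8, -146.9, 106.2]
ee_rot: [[-0.969, -0.248, -0.003], [-0.248, 0.969, 0.001], [0.003, 0.002, -1.0]]
wrist_force: [-0.6, -0.6, -0.4]
finger_gap: 0.232
grasp_force: 59.0
```

Request:
send_rows(
  plan=[
    [[0,0,0,0,0],[0,0,0,0,0],[0,0,0,0,0],[0,0,0,0,0],[0,0,0,0,0]],
  ],
)

```text
time_s: 31.47
ee_pos: [418.8, -147.8, 109.1]
ee_rot: [[-0.969, -0.248, 0.001], [-0.248, 0.969, -0.001], [-0.001, -0.001, -1.0]]
wrist_force: [-0.3, 0.1, -0.3]
finger_gap: 0.227
grasp_force: 59.0
```

Request:
send_rows(
  plan=[
    [[0,0,0.1,0,0],[0,0,0.1,0,0],[0,0,0,0,0],[0,0,0,0,0],[0,0,0,0,0]],
  ],
)

```text
time_s: 31.88
ee_pos: [418.0, -147.5, 103.1]
ee_rot: [[-0.969, -0.248, -0.0], [-0.248, 0.969, 0.0], [0.0, 0.0, -1.0]]
wrist_force: [-0.3, 0.5, -1.0]
finger_gap: 0.225
grasp_force: 59.1
```

Request:
send_rows(
  plan=[
    [[0,0,0.04,0,0],[0,0,0,0,0],[0,0,0,0,0],[0,0,0,0,0],[0,0,0,0,0]],
  ],
)

```text
time_s: 32.3
ee_pos: [418.4, -147.7, 102.8]
ee_rot: [[-0.969, -0.248, 0.001], [-0.248, 0.969, -0.0], [-0.0, -0.0, -1.0]]
wrist_force: [-2.1, 0.8, 5.8]
finger_gap: 0.23
grasp_force: 59.6
```

Request:
send_rows(
  plan=[
    [[0,0,0,0,0.5],[0,0,0,0,0.5],[0,0,0,0,0.5],[0,0,0,0,0.5],[0,0,-0.4,0,0.5]],
  ],
)

```text
time_s: 32.72
ee_pos: [416.3, -146.8, 110.4]
ee_rot: [[-0.969, -0.248, -0.004], [-0.248, 0.969, 0.002], [0.004, 0.003, -1.0]]
wrist_force: [-0.5, -0.8, 0.1]
finger_gap: 0.495
grasp_force: 0.0
```

Request:
send_rows(
  plan=[
    [[0,0,-0.8,0,0.5],[0,0,-0.8,0,0.5],[0,0,-0.8,0,0.5],[0,0,-0.8,0,0.5],[0,0,0,0,0.5]],
  ],
)

```text
time_s: 33.13
ee_pos: [421.2, -148.8, 197.6]
ee_rot: [[-0.969, -0.248, 0.008], [-0.248, 0.969, -0.003], [-0.007, -0.005, -1.0]]
wrist_force: [1.3, 0.4, 1.1]
finger_gap: 0.499
grasp_force: 0.0
```

```bash
python3 -c "
from h import *
go(411,250,190)
w=capture('wrist'); s=capture('side'); t=capture('top')
for m,q in (('w',w),('s',s)):
  for n in ('dauber_handle','dauber'): print(m,n,[(round(r['score'],2),np.round(r['centre'],1)) for r in models.spot_point(q,n)[:3]])
  print(proj(q,(418,-147.5,141)),proj(q,(418,-147.5,5)))
for n,z in(('lid',0),('pot_rim',45)):
  for m,q in (('s',s),('t',t)): print(n,m,[(round(r['score'],2),np.round(r['centre']),ray(q,r['centre'],z)[:2].round(1)) for r in models.spot_point(q,n)[:3]])
u,v=np.round(proj(s,(418,-147.5,120))).astype(int); g=s['frame'][v-12:v+20,u-12:u+13].sum(2)//3; print(u,v)
for r in g: print(' '.join('%3d'%x for x in r))
"
```

```text
t 33.1333 at [ 421.2 -148.8  197.6] alpha -2.891 gap 0.499 units [-3.55 15.56  0.25] F [1.3 0.4 1.1]
w dauber_handle [(0.57, array([303. ,  97.7])), (0.56, array([253.8, 197.3]))]
w dauber [(0.91, array([292.2,  97.4])), (0.76, array([252.7, 161.4]))]
[255.32793439 195.17892131] [254.7456776  162.47095627]
s dauber_handle [(0.74, array([307.4, 148.9])), (0.65, array([332.4, 172.9]))]
s dauber [(0.56, array([328.6, 194.5]))]
[306.66517734 152.45122773] [302.20841857 188.79534265]
lid s [(0.95, array([285., 298.]), array([419. , 254.2]))]
lid t [(0.86, array([172., 241.]), array([408.9, 254.4])), (0.65, array([264., 249.]), array([418.,  -4.]))]
pot_rim s [(0.72, array([292., 263.]), array([414.6, 181.1])), (0.43, array([284., 298.]), array([418.9, 287.3]))]
pot_rim t [(0.82, array([190., 240.]), array([413.9, 195.7]))]
306 158
 83  77  78  87  70  19  21  23  35  34  30  33  30  32  32  34  31  44  42  29  27  36  35  28  31
 85  85  83  92  60   9  23  28  12  26  34  31  37  35  35  29  26  35  31  32  35  36  32  36  32
 83  79  78  90  64  20  26  22  21  25  29  28  28  31  25  2
[... 2237 characters left out ...]

 54  45  56  71  80  82  79  74  76  76  71  78  66  65  63  68  80  75  73  56  68  99 102  73  69
 48  50  46  61  80  89  80  75  86  77  74  77  80  74  79  74  77  76  77  64  53  71  76  71  67
 46  49  53  53  73  80  80  83  79  83  85  82  84  77  85  78  78  70  70  65  57  62  55  64  74
 51  49  56  50  62  78  79  74  77  79  75  76  68  69  77  72  60  66  68  63  57  62  60  65  69
 53  54  51  52  58  69  77  64  68  62  68  68  64  62  66  68  68  62  63  55  60  62  64  65  71
 45  51  57  48  59  63  70  59  65  62  66  72  66  66  67  66  69  66  62  68  64  61  60  68  67
 52  50  53  44  61  62  60  68  64  70  61  64  66  67  68  65  67  63  54  61  65  64  66  73  72
```

Request:
send_rows(
  plan=[
    [[-0.24,1,0,0,0.5],[-0.24,1,0,0,0.5],[-0.24,1,0,0,0.5],[-0.24,1,0,0,0.5],[-0.24,1,0,0,0.5]],
  ],
)

```text
time_s: 34.1
ee_pos: [416.0, -18.0, 192.2]
ee_rot: [[-0.969, -0.247, 0.0], [-0.247, 0.969, 0.0], [-0.0, 0.0, -1.0]]
wrist_force: [-0.2, 0.7, -0.3]
finger_gap: 0.499
grasp_force: 0.0
```

Request:
send_rows(
  plan=[
    [[-0.24,1,0,0,0.5],[-0.24,1,0,0,0.5],[-0.24,1,0,0,0.5],[-0.24,1,0,0,0.5],[-0.24,1,0,0,0.5]],
  ],
)

```text
time_s: 34.52
ee_pos: [414.1, 110.8, 192.2]
ee_rot: [[-0.969, -0.248, 0.0], [-0.248, 0.969, -0.0], [-0.0, -0.0, -1.0]]
wrist_force: [0.1, -0.3, 0.0]
finger_gap: 0.497
grasp_force: 0.0
```

Request:
send_rows(
  plan=[
    [[-0.24,1,0,0,0.5],[-0.24,1,0,0,0.5],[-0.24,1,0,0,0.5],[-0.24,1,0,0,0.5],[-0.24,1,0,0,0.5]],
  ],
)

```text
time_s: 34.93
ee_pos: [412.2, 239.4, 192.1]
ee_rot: [[-0.969, -0.248, -0.0], [-0.248, 0.969, -0.0], [0.0, -0.0, -1.0]]
wrist_force: [0.7, -0.6, 0.5]
finger_gap: 0.496
grasp_force: 0.0
```

Request:
send_rows(
  plan=[
    [[0,0.5,0,0,0.5],[0,0.2,0,0,0.5],[0,0,0.4,0,0.5],[0,0,0,0,0.5],[0,0,0,0,0.5]],
  ],
)

```text
time_s: 35.35
ee_pos: [407.4, 253.7, 180.9]
ee_rot: [[-0.969, -0.247, -0.002], [-0.247, 0.969, -0.002], [0.003, -0.001, -1.0]]
wrist_force: [-0.2, -0.4, 0.0]
finger_gap: 0.501
grasp_force: 0.0
```

```bash
cat > lid.py <<'E'
from h import *
w=capture('wrist'); p=np.array(telemetry.read_state()['ee_pos']); go(412,253,20)
print('below tcp: z44',proj(w,(p[0],p[1],44)),'z10',proj(w,(p[0],p[1],10)),'z45',proj(w,(p[0],p[1],45)))
for n,z in(('lid',0),('pot_rim',45)): print(n,[(round(r['score'],2),np.round(r['centre'],1),ray(w,r['centre'],z)[:2].round(1)) for r in models.spot_point(w,n)[:3]],[(round(r['score'],2),np.round(r['bbox'])) for r in models.recognise(w,n)[:2]])
g=w['frame'][140:212,150:310].sum(2)//3
for i,r in zip(range(140,212,3),g[::3]): print(i,' '.join('%3d'%x for x in r[::4]))
E
python3 lid.py
```

```text
t 35.4 at [407.8 253.8 181.4] alpha -2.892 gap 0.503 units [-0.17 -0.07  6.46] F [ 0.5 -0.4  0.1]
below tcp: z44 [252.28186672 176.90697161] z10 [252.29274666 170.29722533] z45 [252.2815116  177.12271134]
lid [(0.62, array([249.5, 172.2]), array([412.6, 251.8]))] [(0.68, array([220., 143., 284., 206.]))]
pot_rim [(0.71, array([179.3, 165.5]), array([414.1, 181.9]))] [(0.83, array([144., 126., 220., 196.]))]
140 160 202 150 104 151 204 226 219 229 219 215 205 211 127 111 109 124 151 151 152 153 161 155 144 143 132 106 116 118 117 157 155 155 156 156 154 158 158 161 160
143 191 163 109 114 158 228 229 231 230 229 222 216 206 211 105 111 108 147 145 151 162 150 168 224 215 155 163 151 111 119 154 157 154 152 154 156 157 156 156 158
146 221 106 105 156 196 233 232 231 227 229 230 227 215 204 185 113 115 133 163 154 149 227 235 236 226 204 169 165 168 133 139 155 155 157 154 155 152 152 156 155
149 194 104 103 161 219 230 231 232 233 234 232 229 229 231 210 110 113 131 162 158 232 233 235 235 234 233 167 166 168 168 174 155 155 158 159 159 158 157 155 147
152 114 108 108 161 226 230 231 2
[... 2546 characters left out ...]
 163 162 119 115 119 113 113 110  94 108 140
200 156 155 155 157 156 159 157 153 151 154 150 155 158 162 164 163 162 159 155 156 195 224 224 220 220 224 169 159 162 156 118 114 109 115 117 116 119 118 111 138
203 152 151 155 158 157 156 155 160 160 158 156 151 149 153 155 157 159 162 165 160 155 175 221 221 222 222 158 163 148 123 119 120 119 119 115 109 116 111 114 136
206 150 152 154 154 155 157 159 159 160 157 158 161 160 158 150 152 155 155 156 159 163 165 157 166 188 184 164 124 121 118 116 119 119 117 113 117 111 113 112 143
209 152 151 150 152 152 152 153 157 156 163 160 160 157 158 158 157 156 152 150 151 153 157 159 160 160 155 154 110 114 114 119 118 116 119 119 120 117 113 115 130
```

Request:
send_rows(
  plan=[
    [[-0.22,-0.08,0.75,0,0.5],[0,0,0.8,0,0.5],[0,0,0.8,0,0.5],[0,0,0.8,0,0.5],[0,0,0.8,0,0.5]],
  ],
)

```text
time_s: 36.02
ee_pos: [414.5, 254.2, 83.1]
ee_rot: [[-0.969, -0.247, 0.001], [-0.247, 0.969, 0.001], [-0.001, 0.0, -1.0]]
wrist_force: [0.3, 0.2, -0.0]
finger_gap: 0.5
grasp_force: 0.0
```

Request:
send_rows(
  plan=[
    [[0,0,0.8,0,0.5],[0,0,0.8,0,0.5],[0,0,0.4,0,0.5],[0,0,0.2,0,0.5],[0,0,0,0,0.5]],
  ],
)

```text
time_s: 36.43
ee_pos: [413.4, 253.9, 27.7]
ee_rot: [[-0.969, -0.247, -0.002], [-0.247, 0.969, -0.001], [0.002, -0.001, -1.0]]
wrist_force: [0.3, 0.4, 0.1]
finger_gap: 0.499
grasp_force: 0.0
```

Request:
send_rows(
  plan=[
    [[0,0,0,0,0.5],[0,0,0,0,0.5],[0,0,0,0,0.5],[0,0,0,0,0.5],[0,0,0,0,0.5]],
  ],
)

```text
time_s: 36.85
ee_pos: [414.5, 254.8, 29.3]
ee_rot: [[-0.969, -0.248, 0.001], [-0.248, 0.969, 0.001], [-0.001, 0.0, -1.0]]
wrist_force: [0.7, -0.0, 0.3]
finger_gap: 0.499
grasp_force: 0.0
```

Lower another 8 mm, grip, lift.

Request:
send_rows(
  plan=[
    [[0,0,0.2,0,0.5],[0,0,0.14,0,0.5],[0,0,0,0,0.5],[0,0,0,0,0.5],[0,0,0,0,0]],
  ],
  grip_force=40,
)

```text
time_s: 37.27
ee_pos: [413.8, 254.3, 19.8]
ee_rot: [[-0.969, -0.248, -0.001], [-0.248, 0.969, -0.0], [0.001, -0.0, -1.0]]
wrist_force: [0.2, -0.9, 0.3]
finger_gap: 0.375
grasp_force: 0.0
```

Request:
send_rows(
  plan=[
    [[0,0,0,0,0],[0,0,0,0,0],[0,0,0,0,0],[0,0,0,0,0],[0,0,0,0,0]],
  ],
)

```text
time_s: 37.68
ee_pos: [414.2, 254.4, 20.2]
ee_rot: [[-0.969, -0.248, 0.0], [-0.248, 0.969, -0.0], [-0.0, -0.0, -1.0]]
wrist_force: [0.0, -1.1, 0.9]
finger_gap: 0.138
grasp_force: 39.0
```

Request:
send_rows(
  plan=[
    [[0,0,-0.4,0,0],[0,0,-0.6,0,0],[0,0,-0.8,0,0],[0,0,-0.8,0,0],[0,0,-0.8,0,0]],
  ],
)

```text
time_s: 38.1
ee_pos: [413.5, 254.5, 106.1]
ee_rot: [[-0.969, -0.248, -0.001], [-0.248, 0.969, 0.0], [0.001, 0.0, -1.0]]
wrist_force: [-0.4, 1.3, -0.6]
finger_gap: 0.139
grasp_force: 38.9
```

```bash
python3 -c "
from h import *
go(415.5,182,110)
s=capture('side'); t=capture('top'); w=capture('wrist')
for m,q in (('w',w),('s',s),('t',t)):
  for n,z in(('pot_rim',45),('pot',0)): print(m,n,[(round(r['score'],2),np.round(r['centre'],1),ray(q,r['centre'],z)[:2].round(1)) for r in models.spot_point(q,n)[:2]])
# pot silhouette in top view: annulus centre
u,v=np.round(proj(t,(415,184,45))).astype(int); g=t['frame'][v-18:v+19,u-20:u+21].sum(2)//3; print(u,v)
for r in g[::2]: print(' '.join('%3d'%x for x in r[::2]))
"
```

```text
t 38.1 at [413.5 254.5 106.1] alpha -2.891 gap 0.139 units [ 0.64 -2.83 -0.15] F [-0.4  1.3 -0.6]
w pot_rim [(0.65, array([153.7, 168.8]), array([414.5, 180.2]))]
w pot [(0.81, array([167.3, 160.3]), array([416.2, 178.9]))]
s pot_rim [(0.48, array([290.3, 262.9]), array([417.4, 182.6]))]
s pot [(0.57, array([291.2, 275.9]), array([411.3, 185.6]))]
t pot_rim [(0.95, array([194.2, 244.6]), array([403.7, 182.7])), (0.32, array([163. , 235.3]), array([418.8, 270.6]))]
t pot [(0.81, array([195.7, 242. ]), array([414.4, 188. ])), (0.67, array([323.2, 250.1]), array([ 433.2, -171.1]))]
194 240
 87  68 130 130 133 134 136 135 136 137 135 136 134 133 135 131 133 130 131 131 129
176  90 134 131 130 127 129 126 129 128 132 131 133 131 137 131 131 136 133 132 129
139  87 133 133 132 135 137 135 134 134 132 132 130 127 129 125 127 126 128 128 130
 68  48 139 133 122 134 135 134 130 132 145 148 134 134 134 133 131 130 133 133 127
 53  44  91  98  87 142 138 141 171 188 181 176 189 187 156 128 128 129 126 127 126
 82 101  80  82  84 140 150 195 113  80 119 155 149 148 159 177 134 132 130 129 128
10
[... 389 characters left out ...]
 227 228 220  78 104 124 135
 90  73  80 120 123 175  86 201 201 200 201 202 199 202 203 196 164  80 105 115 130
 78  79 124 122 124 166  72 182 196 195 196 197 201 200 199 196 177  82 120 122 138
 76 125 122 124 125 139 149 108 197 195 196 197 195 196 193 193  77  97 121 118 121
 73  93 121 122 120 117 148 148 140 199 195 197 196 188 196 111  92 124 125 124 125
 72  91 119 119 120 118 119 132 159 165 180 195 192 171  75  90 118 121 120 122 122
 73  83 121 120 123 118 120 117 117  96 110 102  89  97 108 116 116 114 116 114 115
 72  72 119 120 118 118 117 119 119 117 121 121 120 121 119 116 115 114 111 114 112
 74  77  90 118 117 120 120 119 118 119 119 118 120 120 118 117 121 121 119 117 119
```

Request:
send_rows(
  plan=[
    [[0.14,-0.57,-0.1,0,0],[0.14,-0.57,-0.1,0,0],[0.14,-0.57,-0.1,0,0],[0.14,-0.57,-0.1,0,0],[0.14,-0.57,-0.1,0,0]],
  ],
)

```text
time_s: 38.97
ee_pos: [413.9, 180.2, 116.6]
ee_rot: [[-0.969, -0.248, -0.002], [-0.248, 0.969, -0.001], [0.002, -0.0, -1.0]]
wrist_force: [0.2, 0.1, -0.1]
finger_gap: 0.138
grasp_force: 39.0
```

Request:
send_rows(
  plan=[
    [[0,0,0,0,0],[0,0,0,0,0],[0,0,0,0,0],[0,0,0,0,0],[0,0,0,0,0]],
  ],
)

```text
time_s: 39.38
ee_pos: [414.5, 181.6, 117.2]
ee_rot: [[-0.969, -0.248, -0.001], [-0.248, 0.969, -0.0], [0.001, 0.0, -1.0]]
wrist_force: [-0.6, 0.6, -0.5]
finger_gap: 0.14
grasp_force: 38.9
```

```bash
cat > lp.py <<'E'
from h import *
go(414.5,181,62)
w=capture('wrist'); p=np.array(telemetry.read_state()['ee_pos'])
for z in (p[2]-20+10,45,0): print(z.__round__(1),proj(w,(p[0],p[1],z)).round(1), 'px/mm',(proj(w,(p[0],p[1]+1,z))-proj(w,(p[0],p[1],z))).round(2))
g=w['frame'].astype(int)
print('sat (max-min) rows 120..260')
sat=g.max(2)-g.min(2)
for v in range(128,262,4): print(v,' '.join('%3d'%x for x in sat[v,180:326:4]))
print([(round(r['score'],2),np.round(r['centre'],1)) for r in models.spot_point(w,'lid')[:2]],[(round(r['score'],2),np.round(r['bbox'])) for r in models.recognise(w,'lid')[:2]],[(round(r['score'],2),np.round(r['centre'],1),np.round(ray(w,r['centre'],45),1)) for r in models.spot_point(w,'pot_rim')[:2]])
E
python3 lp.py
```

```text
t 39.3833 at [414.5 181.6 117.2] alpha -2.891 gap 0.14 units [ 0.   -0.02  2.21] F [-0.6  0.6 -0.5]
107.3 [252.1 221.6] px/mm [1.63 0.39]
45 [252.1 193.7] px/mm [1.23 0.3 ]
0 [252.1 180.8] px/mm [1.05 0.26]
sat (max-min) rows 120..260
128  88  89  86  86  90  86  86  88  89  89  87  88  84  88  85  87  83  86  86  66  66  64  66  66  86  88  91  92  92  93  93  95  92  92  93  92  92
132  85  86  87  87  89  86  88  85  86  88  87  89  85  89  90  87  86  86  87  68  64  63  64  63  87  89  90  91  92  92  95  93  92  93  96  93  92
136  93  88  89  89  85  87  85  87  85  85  84  82  85  84  86  86  87  89  84  66  65  68  62  62  86  86  90  92  94  91  93  92  91  93  93  93  93
140  89  89  90  90  89  89  89  86  85  84  87  86  83  85  84  84  85  85  88  62  66  65  61  59  88  89  88  89  94  93  92  95  91  92  93  94  96
144  91  92  92  91  90  85  89  85  89  87  87  82  85  85  86  82  49  46  38  24  51  65  60  65  87  87  86  90  90  92  93  93  92  91  93  94  93
148  87  90  89  89  90  90  89  87  84  88  86  85  85  71  18  11  14  15  13  12  13  13  25  62  68  
[... 3718 characters left out ...]
  10  12  15  17  16  11   6   5   5  13  11  12  10   9   8   8   9  12   2   3   4  10   9  13  12  75  89  76  89  90  91  90
252  91  91  90  90  92  11   8  19  13  15  10   5   5   6  13  12  13   8   9   7   9   8  11   7   4   4   7   9  13  11  91  91  91  88  92  91  92
256  93  92  90  90  92  92   6  23  18  16  10   7   5   7   7   9   8  11  10  12   9   7  13   6   5   6   7  12  11  16  78  90  89  90  94  92  90
260  92  95  95  92  93  88  54  19  23  18   9   5   6   4  18   9   7   8   7   7   8   6  10   6   7   5   7  12  14  20  38  90  90  92  91  92  93
[(0.79, array([250., 215.]))] [(0.91, array([190., 158., 311., 276.])), (0.28, array([265., 303., 386., 337.]))] []
```

```bash
python3 -c "
import cv2,numpy as np
g=cv2.imread('pics/w6.png').astype(int); sat=g.max(2)-g.min(2)
for v in list(range(136,172,4))+list(range(196,250,4)): 
    m=sat[v]<30; m[:170]=0; m[340:]=0
    i=np.where(m)[0]; print(v,(i.min(),i.max(),(i.min()+i.max())/2) if len(i) else None)
"
```

```text
136 None
140 None
144 None
148 (np.int64(239), np.int64(264), np.float64(251.5))
152 (np.int64(231), np.int64(271), np.float64(251.0))
156 (np.int64(226), np.int64(275), np.float64(250.5))
160 (np.int64(222), np.int64(279), np.float64(250.5))
164 (np.int64(219), np.int64(281), np.float64(250.0))
168 (np.int64(216), np.int64(284), np.float64(250.0))
196 (np.int64(200), np.int64(304), np.float64(252.0))
200 (np.int64(197), np.int64(306), np.float64(251.5))
204 (np.int64(196), np.int64(308), np.float64(252.0))
208 (np.int64(194), np.int64(310), np.float64(252.0))
212 (np.int64(193), np.int64(310), np.float64(251.5))
216 (np.int64(193), np.int64(312), np.float64(252.5))
220 (np.int64(193), np.int64(312), np.float64(252.5))
224 (np.int64(192), np.int64(312), np.float64(252.0))
228 (np.int64(193), np.int64(312), np.float64(252.5))
232 (np.int64(193), np.int64(311), np.float64(252.0))
236 (np.int64(194), np.int64(310), np.float64(252.0))
240 (np.int64(195), np.int64(309), np.float64(252.0))
244 (np.int64(196), np.int64(308), np.float64(252.0))
248 (np.int64(198), np.int64(305), np.float64(251.5))
```

```bash
cat > sc.py <<'E'
from h import *
w=capture('wrist'); go(414.5,181,62)
g=w['frame'].astype(int); sat=g.max(2)-g.min(2); pts=[]
for v in list(range(140,168,4))+list(range(184,250,4)):
    m=sat[v]<30; m[:170]=0; m[340:]=0
    i=np.where(m)[0]; print(v,(i.min(),i.max(),(i.min()+i.max())/2) if len(i) else None)
    if v>=184 and len(i): pts+=[(i.min(),v),(i.max(),v)]
print(cv2.fitEllipse(np.array(pts,np.float32)))
g=cv2.imread('pics/w6.png').astype(int); sat=g.max(2)-g.min(2); pts=[]
for v in range(188,250,4):
    m=sat[v]<30; m[:170]=0; m[340:]=0; i=np.where(m)[0]; pts+=[(i.min(),v),(i.max(),v)]
print('w6',cv2.fitEllipse(np.array(pts,np.float32)))
E
python3 sc.py
```

```text
t 39.6333 at [414.6 181.3 117.5] alpha -2.891 gap 0.134 units [ 0.01 -0.01  2.22] F [ 0.1 -0.2 -0.4]
140 None
144 (np.int64(253), np.int64(256), np.float64(254.5))
148 (np.int64(235), np.int64(268), np.float64(251.5))
152 (np.int64(230), np.int64(275), np.float64(252.5))
156 (np.int64(225), np.int64(278), np.float64(251.5))
160 (np.int64(222), np.int64(281), np.float64(251.5))
164 (np.int64(219), np.int64(284), np.float64(251.5))
184 (np.int64(199), np.int64(297), np.float64(248.0))
188 (np.int64(197), np.int64(300), np.float64(248.5))
192 (np.int64(194), np.int64(303), np.float64(248.5))
196 (np.int64(193), np.int64(304), np.float64(248.5))
200 (np.int64(191), np.int64(306), np.float64(248.5))
204 (np.int64(190), np.int64(307), np.float64(248.5))
208 (np.int64(189), np.int64(307), np.float64(248.0))
212 (np.int64(188), np.int64(308), np.float64(248.0))
216 (np.int64(188), np.int64(308), np.float64(248.0))
220 (np.int64(188), np.int64(308), np.float64(248.0))
224 (np.int64(189), np.int64(308), np.float64(248.5))
228 (np.int64(189), np.int64(307), np.float64(248.0))
232 (np.int64(190), np.int64(306), np.float64(248.0))
236 (np.int64(191), np.int64(304), np.float64(247.5))
240 (np.int64(193), np.int64(303), np.float64(248.0))
244 (np.int64(195), np.int64(301), np.float64(248.0))
248 (np.int64(197), np.int64(297), np.float64(247.0))
((248.09115600585938, 216.90585327148438), (113.53118133544922, 120.2364501953125), 83.59870147705078)
w6 ((252.01641845703125, 223.1612091064453), (113.00302124023438, 119.58024597167969), 90.33917999267578)
```

Request:
send_rows(
  plan=[
    [[-0.06,0.13,0,0,0],[0,0,0.5,0,0],[0,0,0.6,0,0],[0,0,0.5,0,0],[0,0,0.3,0,0]],
  ],
)

```text
time_s: 40.05
ee_pos: [414.5, 184.5, 68.7]
ee_rot: [[-0.969, -0.248, -0.002], [-0.248, 0.969, -0.001], [0.002, -0.0, -1.0]]
wrist_force: [-0.2, -0.1, -0.6]
finger_gap: 0.141
grasp_force: 39.0
```

Request:
send_rows(
  plan=[
    [[0,0,0.2,0,0],[0,0,0.1,0,0],[0,0,0,0,0],[0,0,0,0,0],[0,0,0,0,0]],
  ],
)

```text
time_s: 40.47
ee_pos: [416.0, 184.8, 63.3]
ee_rot: [[-0.969, -0.248, 0.001], [-0.248, 0.969, 0.0], [-0.001, 0.0, -1.0]]
wrist_force: [0.4, -0.1, -0.8]
finger_gap: 0.137
grasp_force: 39.0
```

Request:
send_rows(
  plan=[
    [[0,0,0.04,0,0],[0,0,0.04,0,0],[0,0,0,0,0],[0,0,0,0,0],[0,0,0,0,0]],
  ],
)

```text
time_s: 40.88
ee_pos: [415.3, 184.6, 60.6]
ee_rot: [[-0.969, -0.248, 0.0], [-0.248, 0.969, 0.0], [-0.0, 0.0, -1.0]]
wrist_force: [-0.9, -0.2, -0.4]
finger_gap: 0.138
grasp_force: 39.0
```

Request:
send_rows(
  plan=[
    [[0,0,0.06,0,0],[0,0,0,0,0],[0,0,0,0,0],[0,0,0,0,0.5],[0,0,0,0,0.5]],
  ],
)

```text
time_s: 41.3
ee_pos: [415.2, 184.7, 58.9]
ee_rot: [[-0.969, -0.247, -0.0], [-0.247, 0.969, 0.0], [0.0, 0.0, -1.0]]
wrist_force: [-0.4, -0.1, 0.4]
finger_gap: 0.408
grasp_force: 0.0
```

Request:
send_rows(
  plan=[
    [[0,0,0,0,0.5],[0,0,-0.5,0,0.5],[0,0,-0.9,0,0.5],[0,0,-0.9,0,0.5],[0,0,-0.9,0,0.5]],
  ],
)

```text
time_s: 41.72
ee_pos: [414.7, 184.5, 139.4]
ee_rot: [[-0.969, -0.248, -0.001], [-0.248, 0.969, -0.0], [0.001, 0.0, -1.0]]
wrist_force: [-0.3, -0.9, -0.3]
finger_gap: 0.503
grasp_force: 0.0
```

Request:
send_rows(
  plan=[
    [[0,0,-0.8,0,0.5],[0,0,0,0,0.5],[0,0,0,0,0.3],[0,0,0,0,0.3],[0,0,0,0,0.3]],
  ],
)

```text
time_s: 42.13
ee_pos: [414.1, 184.2, 157.3]
ee_rot: [[-0.969, -0.248, -0.003], [-0.248, 0.969, -0.001], [0.003, -0.0, -1.0]]
wrist_force: [-0.2, -0.0, -0.4]
finger_gap: 0.301
grasp_force: 0.0
```

```bash
cat > chk.py <<'E'
from h import *
go(414.5,181,160)
w=capture('wrist'); p=np.array(telemetry.read_state()['ee_pos'])
g=w['frame'].astype(int); sat=g.max(2)-g.min(2)
m=((sat<35)*255).astype(np.uint8); m[:120]=0; m[232:]=0; m[:,:195]=0; m[:,315:]=0
n,l,st,ce=cv2.connectedComponentsWithStats(m); i=1+st[1:,4].argmax(); print(st[i],ce[i])
c=max(cv2.findContours((l==i).astype(np.uint8),0,2)[0],key=cv2.contourArea); print('ell',cv2.fitEllipse(cv2.convexHull(c)))
dk=((g.sum(2)//3<95)&(l==i)|((g.sum(2)//3<95)&(sat<35))); ys,xs=np.where(dk[130:225,210:300]); print('dark',xs.mean()+210,ys.mean()+130,xs.min()+210,xs.max()+210,ys.min()+130,ys.max()+130,len(xs))
for z in (0,49,83): print(z,proj(w,(p[0],p[1],z)).round(1))
s=capture('side'); print('side lid',[(round(r['score'],2),np.round(r['centre'],1),ray(s,r['centre'],39)[:2].round(1)) for r in models.spot_point(s,'lid')[:2]],[(round(r['score'],2),np.round(r['centre'],1),ray(s,r['centre'],0)[:2].round(1)) for r in models.spot_point(s,'pot')[:2]])
print('w',[(round(r['score'],2),np.round(r['centre'],1),ray(w,r['centre'],39)[:2].round(1)) for r in models.spot_point(w,'lid')[:2]],[(round(r['score'],2),np.round(r['centre'],1),ray(w,r['centre'],0)[:2].round(1)) for r in models.spot_point(w,'pot')[:2]])
for v in range(130,226,4): print(v,' '.join('%3d'%x for x in (g.sum(2)//3)[v,204:304:4]))
E
python3 chk.py
```

```text
t 42.1333 at [414.1 184.2 157.3] alpha -2.891 gap 0.301 units [ 0.02 -0.13 -0.11] F [-0.2 -0.  -0.4]
[ 211  140   80   82 5067] [250.63094533 181.01697257]
ell ((250.6231231689453, 181.05328369140625), (79.10846710205078, 81.6600341796875), 164.0079803466797)
dark 250.95886889460155 187.719794344473 242 270 141 201 389
0 [252.1 172.4]
49 [252.1 183.2]
83 [252.1 193.2]
side lid [(0.77, array([288.4, 263.2]), array([422. , 179.4]))] [(0.81, array([290., 274.]), array([415. , 180.2]))]
w [(0.97, array([253.2, 181. ]), array([414.1, 185.2])), (0.65, array([ 72.6, 294.8]), array([576.4,  34.8]))] []
130 131 127 126 128 129 130 128 137 135 133 136 137 134 119  93  95  90  90 115 144 146 150 151 152 151
134 129 129 129 130 129 129 130 129 132 132 133 135 135 138  96  94  97  89 128 145 144 143 147 147 146
138 140 141 137 137 130 128 135 133 132 131 130 136 129 123  93  93  92  94 124 144 143 145 143 143 145
142 138 132 135 137 139 135 128 133 112  99  97 101  98  93  92  95  96 107 118 145 146 144 142 144 144
146 135 140 143 139 140 136 130 104 170 203 206 206 143 128 125 116  98  94 123 14
[... 1297 characters left out ...]
 155 150 155 157  75  73  75  72 151 153 153 148 149 155 152 114 109 109 107
202 145 143 145 149 146 149 152 151 151 157 154 121 109 151 153 151 154 152 146 154 150 103 111 106 108
206 140 142 144 144 146 153 150 150 149 160 145 150 153 149 150 150 149 153 148 153 107 107 107 107 104
210 147 145 143 139 139 194 209 207 211 213 165 152 153 150 152 150 152 149 155 112 107 107 108 105 107
214 147 145 144 146 148 148 191 212 213 207 165 150 151 152 149 150 147 146 102 103 107 110 108 107 102
218 143 140 143 147 146 144 145 153 201 206 174 152 148 149 148 147 112 107 103 107 106 102 102 100 102
222 142 142 144 141 145 143 144 148 151 145 146 147 149 114 106 102  97  99  98  98 100 105 105 106 104
```

Request:
send_rows(
  plan=[
    [[0,0,0,-1,0.26],[0,0,0,-1,0.26],[0,0,0,-1,0.26],[0,0,0,-1,0.26],[0,0,0,-1,0.26]],
  ],
)

```text
time_s: 42.85
ee_pos: [415.2, 184.6, 158.8]
ee_rot: [[-0.794, -0.609, -0.0], [-0.609, 0.794, -0.0], [0.0, 0.0, -1.0]]
wrist_force: [-0.2, 0.9, -0.3]
finger_gap: 0.261
grasp_force: 0.0
```

Request:
send_rows(
  plan=[
    [[-0.66,-0.2,0,0,0.26],[-0.66,-0.2,0,0,0.26],[-0.66,-0.2,0,0,0.26],[-0.66,-0.2,0,0,0.26],[-0.66,-0.2,0,0,0.26]],
  ],
)

```text
time_s: 43.27
ee_pos: [496.8, 214.9, 158.8]
ee_rot: [[-0.796, -0.605, -0.0], [-0.605, 0.796, -0.0], [0.0, 0.0, -1.0]]
wrist_force: [0.3, 0.6, -0.0]
finger_gap: 0.254
grasp_force: 0.0
```

Request:
send_rows(
  plan=[
    [[-0.66,-0.2,0,0,0.26],[-0.66,-0.2,0,0,0.26],[-0.66,-0.2,0,0,0.26],[-0.66,-0.2,0,0,0.26],[-0.66,-0.2,0,0,0.26]],
  ],
)

```text
time_s: 43.68
ee_pos: [577.6, 244.9, 158.5]
ee_rot: [[-0.796, -0.605, -0.001], [-0.605, 0.796, -0.0], [0.001, 0.0, -1.0]]
wrist_force: [-0.0, 0.4, -0.1]
finger_gap: 0.26
grasp_force: 0.0
```

```bash
cat > kn.py <<'E'
from h import *
import sys
x,y=map(float,sys.argv[1:3])
go(x,y,72)
w=capture('wrist'); p=np.array(telemetry.read_state()['ee_pos'])
print('knob pred top/base',proj(w,(x,y,98)).round(1),proj(w,(x,y,64)).round(1),'bias ~(-2,-3)px')
for n,z in(('cover_a_knob',98),('motor_a_port',60)): print(n,[(round(r['score'],2),np.round(r['centre'],1),ray(w,r['centre'],z)[:2].round(1)) for r in models.spot_point(w,n)[:2]])
u,v=np.round(proj(w,(x,y,90))).astype(int); g=w['frame'].sum(2)//3; m=(g<75).astype(np.uint8)
n,l,st,ce=cv2.connectedComponentsWithStats(m[v-45:v+30,u-45:u+46])
for i in range(1,n):
    if st[i,4]>60: b=st[i]+[u-45,v-45,0,0,0]; print('dark blob',b,(ce[i]+[u-45,v-45]).round(1))
E
python3 kn.py 577 243.5
```

```text
t 43.6833 at [577.6 244.9 158.5] alpha -2.491 gap 0.26 units [ 0.05 -0.03  3.46] F [-0.   0.4 -0.1]
knob pred top/base [251.2 196.1] [251.3 185.2] bias ~(-2,-3)px
cover_a_knob []
motor_a_port [(0.73, array([300.6, 183.5]), array([550.7, 277.2]))]
dark blob [240 185  14  21 221] [246.5 195.4]
```

Request:
send_rows(
  plan=[
    [[-0.07,-0.13,0.4,0,0.34],[0,0,0.7,0,0.34],[0,0,0.8,0,0.34],[0,0,0.8,0,0.34],[0,0,0.7,0,0.34]],
  ],
)

```text
time_s: 44.25
ee_pos: [578.6, 242.3, 72.0]
ee_rot: [[-0.796, -0.605, -0.002], [-0.605, 0.796, -0.001], [0.002, 0.001, -1.0]]
wrist_force: [-0.1, 0.4, -1.1]
finger_gap: 0.341
grasp_force: 0.0
```

Request:
send_rows(
  plan=[
    [[0,0,0,0,0.26],[0,0,0,0,0.26],[0,0,0,0,0.26],[0,0,0,0,0.26],[0,0,0,0,0.26]],
  ],
)

```text
time_s: 44.67
ee_pos: [581.4, 243.5, 75.8]
ee_rot: [[-0.796, -0.605, 0.003], [-0.605, 0.796, 0.001], [-0.003, -0.001, -1.0]]
wrist_force: [0.2, 0.1, 0.7]
finger_gap: 0.26
grasp_force: 0.0
```

```bash
python3 -c "
from h import *
R=go(581,243.5,72)
arc(R,(590.2,291.6),.349,np.linspace(1.04,-.12,11))
th=-.12; print(590.2+50*np.cos(np.pi+.349+th),291.6+50*np.sin(np.pi+.349+th))
"
```

```text
t 44.6667 at [581.4 243.5  75.8] alpha -2.491 gap 0.26 units [0.01 0.01 0.15] F [0.2 0.1 0.7]
[0.15 0.18]
[0.12 0.2 ]
[0.1  0.21]
[0.08 0.22]
[0.05 0.23]
[0.02 0.23]
[-0.    0.23]
[-0.03  0.23]
[-0.06  0.22]
[-0.08  0.22]
541.5053057171122 280.2498128343146
```

Request:
send_rows(
  plan=[
    [[0.15,0.18,0,0,0.26],[0.12,0.2,0,0,0.26],[0.1,0.21,0,0,0.26],[0.08,0.22,0,0,0.26],[0.05,0.23,0,0,0.26]],
  ],
)

```text
time_s: 45.08
ee_pos: [554.7, 256.2, 75.4]
ee_rot: [[-0.796, -0.606, 0.002], [-0.606, 0.796, -0.0], [-0.001, -0.001, -1.0]]
wrist_force: [-2.0, -3.3, 6.2]
finger_gap: 0.264
grasp_force: 3.2
```

Request:
send_rows(
  plan=[
    [[0.02,0.23,0,0,0.26],[0,0.23,0,0,0.26],[-0.03,0.23,0,0,0.26],[-0.06,0.22,0,0,0.26],[-0.08,0.22,0,0,0.26]],
  ],
)

```text
time_s: 45.5
ee_pos: [539.9, 281.2, 75.4]
ee_rot: [[-0.796, -0.606, 0.0], [-0.606, 0.796, -0.0], [0.0, -0.001, -1.0]]
wrist_force: [-2.2, -2.7, 7.7]
finger_gap: 0.26
grasp_force: 3.8
```

Request:
send_rows(
  plan=[
    [[0,0,0,0,0.26],[0,0,0,0,0.26],[0,0,0,0,0.26],[0,0,0,0,0.26],[0,0,0,0,0.26]],
  ],
)

```text
time_s: 45.92
ee_pos: [539.8, 281.9, 75.4]
ee_rot: [[-0.796, -0.606, -0.0], [-0.606, 0.796, 0.001], [-0.0, 0.001, -1.0]]
wrist_force: [-2.7, -0.5, 8.5]
finger_gap: 0.263
grasp_force: 3.8
```

```bash
python3 -c "
from h import *
R=go(541.5,280.2,75); s=telemetry.read_state(); print(s['grasp_force'],s['wrist_force'])
"
```

```text
t 45.9167 at [539.8 281.9  75.4] alpha -2.491 gap 0.263 units [-0.01 -0.1   0.02] F [-2.7 -0.5  8.5]
3.812889939872548 [-2.69185394 -0.47751704  8.49483126]
```

Request:
send_rows(
  plan=[
    [[0,0,-0.6,0,0.3],[0,0,-0.7,0,0.3],[0,0,-0.7,0,0.3],[0,0,-0.7,0,0.3],[0,0,-0.7,0,0.3]],
  ],
)

```text
time_s: 46.33
ee_pos: [539.2, 281.5, 159.3]
ee_rot: [[-0.796, -0.606, -0.001], [-0.606, 0.796, 0.0], [0.001, 0.001, -1.0]]
wrist_force: [0.6, -0.0, 0.1]
finger_gap: 0.296
grasp_force: 0.0
```

```bash
python3 kn.py 542.5 274.5; python3 -c "
from h import *
s=capture('side'); t=capture('top')
for n,z in(('cover_a_knob',98),('motor_a_port',60),('motor_a',0)):
  for m,q in (('s',s),('t',t)): print(n,m,[(round(r['score'],2),np.round(r['centre'],1),ray(q,r['centre'],z)[:2].round(1)) for r in models.spot_point(q,n)[:3]])
u,v=np.round(proj(s,(550,278,64))).astype(int); g=s['frame'].sum(2)//3; print(u,v)
for r in range(v-28,v+18): print(r,' '.join('%3d'%x for x in g[r,u-26:u+26:2]))
"
```

```text
t 46.3333 at [539.2 281.5 159.3] alpha -2.491 gap 0.296 units [ 0.06 -0.31  3.49] F [ 0.6 -0.   0.1]
knob pred top/base [242.1 195.4] [243.3 184.7] bias ~(-2,-3)px
cover_a_knob [(0.71, array([232. , 195.1]), array([546.9, 268.3]))]
motor_a_port [(0.77, array([242.8, 192. ]), array([548.9, 278.6]))]
cover_a_knob s [(0.63, array([231.9, 268.7]), array([543.7, 271.2]))]
cover_a_knob t [(0.77, array([164. , 184.7]), array([547.3, 276.5]))]
motor_a_port s [(0.67, array([285.9, 332.8]), array([403.2, 386.1])), (0.62, array([227. , 278.7]), array([555.4, 271.9]))]
motor_a_port t [(0.83, array([166.2, 187.5]), array([548.3, 280.2])), (0.4, array([261.8, 182.4]), array([593.,  21.]))]
motor_a s [(0.76, array([225.3, 299.4]), array([556.9, 286.8])), (0.63, array([209.4, 154. ]), array([ 737. , -265.8])), (0.61, array([228.7, 217.6]), array([609.5,  14. ]))]
motor_a t [(0.89, array([172. , 190.1]), array([554.9, 279.2])), (0.68, array([262.1, 181.6]), array([610.4,  22.4])), (0.6, array([278.8, 177.7]), array([627.7, -24.7]))]
229 280
252  84  80  85  93  88  90  88  87  91  90  85  90  85  87 
[... 4207 characters left out ...]
 109 109 116 111 112 108 114  47  49 183  73  74  77
292  88 113 110 112 109 113 107 111 104 116 107 114 113 111 114 113 112 108 111 114  64 117 192  70  76  80
293  82 117 113 117 108 109 109 111 111 109 113 110 109 109 110 113 111 116 114 113 136 194 190  67  73  73
294  76 110  73 100 113 111 106 112 110 112 109 107 113 111 116 116 112 113 113 111 128 154 135  73  81  79
295  77  94  28  83 113 108 112 111 109 111 112 113 115 114 104 109 108 101  98  97  87  82  90  71  75  76
296  68  96  32  88 110 112 111 111 110 112 113 108 106  96  98  97  94  94  95  98  97  93  99  75  76  81
297  58 113  79 101 113 112 110 108 105 102  96 101  91  94  88  95  96  93  94  91  92  94  97  79  77  72
```

Request:
send_rows(
  plan=[
    [[0,0,0,1,0.34],[0,0,0,1,0.34],[0,0,0,1,0.34],[0,0,0,1,0.34],[0,0,0,1,0.34]],
  ],
)

```text
time_s: 47.3
ee_pos: [540.3, 280.9, 158.6]
ee_rot: [[-0.97, -0.244, -0.001], [-0.244, 0.97, -0.0], [0.001, -0.0, -1.0]]
wrist_force: [-0.7, -0.4, -0.1]
finger_gap: 0.343
grasp_force: 0.0
```

Request:
send_rows(
  plan=[
    [[0.03,-0.84,0,0,0.34],[0.03,-0.84,0,0,0.34],[0.03,-0.84,0,0,0.34],[0.03,-0.84,0,0,0.34],[0.03,-0.84,0,0,0.34]],
  ],
)

```text
time_s: 47.72
ee_pos: [562.8, 177.5, 158.6]
ee_rot: [[-0.969, -0.248, -0.001], [-0.248, 0.969, -0.0], [0.001, 0.0, -1.0]]
wrist_force: [0.3, -0.2, 0.4]
finger_gap: 0.34
grasp_force: 0.0
```

Request:
send_rows(
  plan=[
    [[0.03,-0.84,0,0,0.34],[0.03,-0.84,0,0,0.34],[0.03,-0.84,0,0,0.34],[0.03,-0.84,0,0,0.34],[0.03,-0.84,0,0,0.34]],
  ],
)

```text
time_s: 48.13
ee_pos: [585.2, 74.6, 158.6]
ee_rot: [[-0.969, -0.247, -0.001], [-0.247, 0.969, 0.0], [0.001, 0.0, -1.0]]
wrist_force: [1.1, 0.7, -0.9]
finger_gap: 0.342
grasp_force: 0.0
```

Request:
send_rows(
  plan=[
    [[0.03,-0.84,0,0,0.34],[0.03,-0.84,0,0,0.34],[0.03,-0.84,0,0,0.34],[0.03,-0.84,0,0,0.34],[0.03,-0.84,0,0,0.34]],
  ],
)

```text
time_s: 48.55
ee_pos: [607.5, -28.0, 158.6]
ee_rot: [[-0.969, -0.247, -0.001], [-0.247, 0.969, 0.0], [0.0, 0.0, -1.0]]
wrist_force: [-1.0, 0.2, 0.6]
finger_gap: 0.344
grasp_force: 0.0
```

```bash
python3 kn.py 605 -25.5; python3 -c "
from h import *
t=capture('top'); np.save('top.npy',t['frame'])
for n,z in(('cover_a_knob',98),('motor_a_port',60)): print(n,[(round(r['score'],2),np.round(r['centre'],1),ray(t,r['centre'],z)[:2].round(1)) for r in models.spot_point(t,n)[:3]])
g=t['frame'].sum(2)//3
for r in range(158,210,2): print(r,' '.join('%3d'%x for x in g[r,144:194:2]))
"
```

```text
t 48.55 at [607.5 -28.  158.6] alpha -2.892 gap 0.344 units [0.07 0.12 3.46] F [-1.   0.2  0.6]
knob pred top/base [256.2 195.4] [255.7 184.6] bias ~(-2,-3)px
cover_a_knob []
motor_a_port []
cover_a_knob [(0.47, array([167.4, 183.8]), array([550.8, 268. ]))]
motor_a_port [(0.96, array([169.8, 187. ]), array([550.8, 270.6]))]
158 128 125 130 138 139 129  87 102 110 121 116 107  94  86  61 108 125 136 140 138 139 137 137 136 135
160 135 131 130 128 125 123  86 101 110 118 117 105  97  86  71  84 125 138 136 137 139 138 140 140 139
162 138 136 135 133 133 134  84  99 107 122 118 108 101  89  73  89 165 178 143 144 141 140 143 140 139
164 134 130 132 129 128 128  81  99 108 120 121 134 160 204 221 237 203 230 140 146 148 144 146 142 143
166 130 132 131 132 133 134  98 143 197 222 235 240 240 240 240 231 122 234 108 142 142 145 144 145 144
168 137 138 148 181 213 227 240 240 240 239 236 239 240 239 240 240 240 238 167 127 129 130 130 132 134
170 131 133 179 227 155 239 240 239 239 202 140 210 234 240 240 240 240 239 178 177 127 134 132 131 132
172 139 137 157 233 199 240 240 240 237 153 1
[... 1230 characters left out ...]
 240 240 240 240 240 240 240 240 240 240 240 240 238 216 215 103 136 129 149
198 154 160 180 199 215 239 228 228 239 240 239 240 240 239 240 233 224 181 149 103 110 104 110 132 147
200 159 218 221 221 212 226 125 184 239 240 239 228 216 158 121 106 108 110 107 105 109 107 111 126 145
202 152 187 169 144 127 176 233 226 203 153 104 108 107 106 107 105 105 109 114 114 123 126 132 131 141
204 149 139  91  98 105 108 116 106 108 108 104 107 107 109 111 115 115 117 115 119 116 118 117 119 127
206 149 145 147 141 128 132 134 115 106 109 112 119 121 127 125 126 129 131 128 134 136 138 140 138 137
208 148 152 149 146 146 147 147 145 144 128 125 127 126 126 134 133 137 140 142 143 142 142 142 145 144
```

```bash
python3 -c "
from h import *
w=capture('wrist'); g=w['frame'].sum(2)//3
for r in range(166,222,3): print(r,' '.join('%3d'%x for x in g[r,216:300:3]))
print([(round(r['score'],2),np.round(r['centre'],1)) for r in models.spot_point(w,'cover_b_knob')[:2]],[(round(r['score'],2),np.round(r['centre'],1),ray(w,r['centre'],60)[:2].round(1)) for r in models.spot_point(w,'motor_b_port')[:2]])
t=capture('top')
"
```

```text
166 156 156 154 153 149 139 139 136 139 139 139 144 103 137 156 147 180 195 172 198 201 204 204 201 200 201 200 201
169 155 155 157 156 154 145 144 143 141 142 139 103 145 139 142 138 152 180 201 198 201 206 199 199 202 199 203 203
172 148 148 149 151 148 123 133 118  99 111 179 213 213 133 170 171 168 162 166 194 204 202 199 201 200 197 199 202
175 151 147 151 113 110 110  96 101 130 204 210 212 138 168 168 167 168 170 168 162 204 199 202 204 193 201 197 192
178 148 155 156 120 113 114 112 112 222 213 209 197 117 163 169 168 171 167 167 167 168 202 202 197 198 199 189 203
181 150 144 145 107 107 117 108 214 227 215 181  71  73  70 151 170 167 169 169 169 168 189 200 195 200 195 202 201
184 153 155 154 112 112 111 112 198 231 219  95  69  69  73  96 171 166 167 170 171 167 179 197 196 201 192 202 204
187 156 158 156 119 114 113 125 193 223 173  74  68  73  71  81 172 175 179 169 171 173 171 196 200 201 171 181 198
190 150 153 154 112 119 106 142 164 165 168  69  83  84  77  80 185 183 179 168 167 169 169 197 202 200 158 166 161
193 143 146 148 114 111 104 140 168 163 165  70  81  81 
[... 490 characters left out ...]
4 169 169 201 196 200 196 197 192
208 157 162 162 161 159 158 155 196 186 168 168 164 167 168 189 181 190 184 181 172 169 168 171 198 194 198 196 195
211 152 150 154 160 162 163 159 230 195 198 181 167 161 167 166 180 185 183 163 168 166 169 166 191 196 197 193 196
214 162 164 164 159 154 152 143 147 230 193 198 195 195 193 190 178 167 168 165 164 167 165 168 167 200 195 195 196
217 161 162 165 165 165 161 143 215 244 202 195 198 199 197 195 196 169 168 172 165 165 165 166 168 177 194 195 193
220 156 154 159 158 163 165 148 244 228 104 133 199 197 198 198 194 185 164 170 167 162 171 176 171 173 165 196 192
[(0.87, array([254.1, 195.4]))] [(0.56, array([309.6, 185.6]), array([594.9,  22.3]))]
```

Request:
send_rows(
  plan=[
    [[0.03,0.1,0.4,0,0.34],[0,0,0.7,0,0.34],[0,0,0.8,0,0.34],[0,0,0.8,0,0.34],[0,0,0.65,0,0.34]],
  ],
)

```text
time_s: 49.47
ee_pos: [605.1, -24.0, 73.1]
ee_rot: [[-0.969, -0.248, -0.002], [-0.248, 0.969, 0.0], [0.002, 0.001, -1.0]]
wrist_force: [0.5, 0.3, -0.8]
finger_gap: 0.337
grasp_force: 0.0
```

Request:
send_rows(
  plan=[
    [[0,0,0,0,0.26],[0,0,0,0,0.26],[0,0,0,0,0.26],[0,0,0,0,0.26],[0,0,0,0,0.26]],
  ],
)

```text
time_s: 49.88
ee_pos: [607.5, -24.7, 76.9]
ee_rot: [[-0.969, -0.248, 0.003], [-0.248, 0.969, -0.0], [-0.003, -0.001, -1.0]]
wrist_force: [0.1, -0.5, 0.4]
finger_gap: 0.262
grasp_force: 0.0
```

Request:
send_rows(
  plan=[
    [[0.11,0.175,0,0,0.26],[0.09,0.185,0,0,0.26],[0.07,0.195,0,0,0.26],[0.05,0.2,0,0,0.26],[0.03,0.205,0,0,0.26]],
  ],
)

```text
time_s: 50.3
ee_pos: [591.5, -3.1, 75.5]
ee_rot: [[-0.969, -0.248, 0.0], [-0.248, 0.969, -0.0], [-0.0, -0.0, -1.0]]
wrist_force: [-0.5, 1.2, 0.3]
finger_gap: 0.26
grasp_force: 0.0
```

Request:
send_rows(
  plan=[
    [[0.01,0.21,0,0,0.26],[-0.01,0.21,0,0,0.26],[-0.035,0.205,0,0,0.26],[-0.055,0.2,0,0,0.26],[-0.075,0.19,0,0,0.26]],
  ],
)

```text
time_s: 50.72
ee_pos: [589.4, 22.6, 75.2]
ee_rot: [[-0.969, -0.248, -0.0], [-0.248, 0.969, 0.0], [0.0, 0.0, -1.0]]
wrist_force: [0.4, 0.6, 0.7]
finger_gap: 0.261
grasp_force: 0.0
```

Request:
send_rows(
  plan=[
    [[-0.095,0.185,0,0,0.26],[-0.115,0.175,0,0,0.26],[0,0,0,0,0.26],[0,0,0,0,0.26],[0,0,0,0,0.26]],
  ],
)

```text
time_s: 51.13
ee_pos: [592.4, 31.9, 75.2]
ee_rot: [[-0.969, -0.248, -0.0], [-0.248, 0.969, -0.0], [0.0, -0.0, -1.0]]
wrist_force: [0.5, 0.1, 0.3]
finger_gap: 0.259
grasp_force: 0.0
```

Request:
send_rows(
  plan=[
    [[0,-0.12,0,0,0.3],[0,0,-0.7,0,0.3],[0,0,-0.8,0,0.3],[0,0,-0.8,0,0.3],[0,0,-0.8,0,0.3]],
  ],
)

```text
time_s: 51.55
ee_pos: [592.9, 28.5, 153.4]
ee_rot: [[-0.969, -0.247, -0.001], [-0.247, 0.969, -0.0], [0.001, -0.0, -1.0]]
wrist_force: [0.6, -0.5, 0.1]
finger_gap: 0.3
grasp_force: 0.0
```

```bash
cat > fk.py <<'E'
from h import *
go(588,21,75)
w=capture('wrist'); g=w['frame'].sum(2)//3; p=np.array(telemetry.read_state()['ee_pos'])
m=(g<92).astype(np.uint8); m[236:]=0; n,l,st,ce=cv2.connectedComponentsWithStats(m)
for i in range(1,n):
    if 80<st[i,4]<600 and st[i,0]>120 and st[i,0]<380 and st[i,1]>100: print('blob',st[i],ce[i].round(1))
print('axis z98,z64',proj(w,(p[0],p[1],98)).round(1),proj(w,(p[0],p[1],64)).round(1))
print([(round(r['score'],2),np.round(r['centre'],1),ray(w,r['centre'],98)[:2].round(1)) for r in models.spot_point(w,'cover_b_knob')[:2]],[(round(r['score'],2),np.round(r['centre'],1),ray(w,r['centre'],60)[:2].round(1)) for r in models.spot_point(w,'motor_b_port')[:2]])
s=capture('side'); print([(round(r['score'],2),np.round(r['centre'],1),ray(s,r['centre'],98)[:2].round(1)) for r in models.spot_point(s,'cover_b_knob')[:4]])
E
python3 fk.py
```

```text
t 51.55 at [592.9  28.5 153.4] alpha -2.892 gap 0.3 units [ 0.26 -0.24  3.14] F [ 0.6 -0.5  0.1]
axis z98,z64 [251.2 203.7] [251.3 191.7]
[(0.83, array([174.7, 195.5]), array([603.7, -27.3])), (0.72, array([238.2, 185. ]), array([584.5,  15.9]))] [(0.9, array([241.6, 189.9]), array([597.5,  20.4]))]
[(0.78, array([232. , 181.5]), array([608.6, -28.8])), (0.58, array([200.2, 127.3]), array([ 764.3, -269.9]))]
```

Request:
send_rows(
  plan=[
    [[0.01,-0.45,0,0,0.4],[0.01,-0.45,0,0,0.4],[0.01,-0.45,0,0,0.4],[0,-0.45,0,0,0.4],[0,-0.45,0,0,0.4]],
  ],
)

```text
time_s: 52.22
ee_pos: [606.4, -27.2, 152.2]
ee_rot: [[-0.969, -0.247, -0.001], [-0.247, 0.969, -0.0], [0.001, 0.0, -1.0]]
wrist_force: [0.2, -0.5, 0.1]
finger_gap: 0.395
grasp_force: 0.0
```

Request:
send_rows(
  plan=[
    [[0,0,0.6,0,0.4],[0,0,0.8,0,0.4],[0,0,0.8,0,0.4],[0,0,0.7,0,0.4],[0,0,0.3,0,0.4]],
  ],
)

```text
time_s: 52.63
ee_pos: [604.4, -26.6, 69.7]
ee_rot: [[-0.969, -0.247, -0.005], [-0.247, 0.969, 0.0], [0.004, 0.001, -1.0]]
wrist_force: [-0.7, 0.7, -0.4]
finger_gap: 0.399
grasp_force: 0.0
```

Request:
send_rows(
  plan=[
    [[0,0,0,0,0.4],[0,0,0,0,0.4],[0,0,0,0,0.4],[0,0,0,0,0.4],[0,0,0,0,0.4]],
  ],
)

```text
time_s: 53.05
ee_pos: [607.5, -25.7, 74.3]
ee_rot: [[-0.969, -0.248, 0.003], [-0.248, 0.969, -0.0], [-0.002, -0.001, -1.0]]
wrist_force: [0.2, -0.3, 0.3]
finger_gap: 0.396
grasp_force: 0.0
```

Lower 5 mm and grip the knob lightly.

Request:
send_rows(
  plan=[
    [[0,0,0.1,0,0.4],[0,0,0.1,0,0.4],[0,0,0,0,0],[0,0,0,0,0],[0,0,0,0,0]],
  ],
  grip_force=20,
)

```text
time_s: 53.47
ee_pos: [605.8, -25.9, 67.5]
ee_rot: [[-0.969, -0.248, -0.001], [-0.248, 0.969, -0.001], [0.001, -0.0, -1.0]]
wrist_force: [-1.3, -1.2, -0.2]
finger_gap: 0.121
grasp_force: 19.5
```

Request:
send_rows(
  plan=[
    [[0,0,0,0,0],[0,0,0,0,0],[0,0,0,0,0],[0,0,0,0,0],[0,0,0,0,0]],
  ],
)

```text
time_s: 53.88
ee_pos: [605.8, -25.8, 67.5]
ee_rot: [[-0.969, -0.248, -0.001], [-0.248, 0.969, -0.0], [0.001, -0.0, -1.0]]
wrist_force: [-1.7, -2.5, -0.8]
finger_gap: 0.117
grasp_force: 19.5
```

```bash
python3 -c "
from h import *
R=go(606,-26,69); print(telemetry.read_state()['grasp_force'])
p=np.array(telemetry.read_state()['ee_pos'])[:2]; d=p-np.array([638.3,11.8]); th=np.arctan2(d[1],d[0])%(2*np.pi)-np.pi+.217; print(np.hypot(*d),th)
arc(R,(638.3,11.8),-.217,np.linspace(th,0,13))
"
```

```text
t 53.8833 at [605.8 -25.8  67.5] alpha -2.891 gap 0.117 units [-0.   -0.01 -0.06] F [-1.7 -2.5 -0.8]
19.46397364139557
49.689621491585314 1.0761401443896497
[0.1  0.15]
[0.08 0.16]
[0.07 0.17]
[0.05 0.17]
[0.04 0.18]
[0.02 0.18]
[0.   0.18]
[-0.01  0.18]
[-0.03  0.18]
[-0.04  0.17]
[-0.06  0.17]
[-0.07  0.16]
```

Request:
send_rows(
  plan=[
    [[0.1,0.15,0,0,0],[0.08,0.16,0,0,0],[0.07,0.17,0,0,0],[0.05,0.17,0,0,0],[0.04,0.18,0,0,0]],
  ],
)

```text
time_s: 54.3
ee_pos: [591.3, -8.5, 67.5]
ee_rot: [[-0.969, -0.248, -0.003], [-0.248, 0.969, -0.002], [0.003, -0.001, -1.0]]
wrist_force: [-3.3, -6.6, -0.4]
finger_gap: 0.121
grasp_force: 19.8
```

Request:
send_rows(
  plan=[
    [[0.02,0.18,0,0,0],[0,0.18,0,0,0],[-0.01,0.18,0,0,0],[-0.03,0.18,0,0,0],[-0.04,0.17,0,0,0]],
  ],
)

```text
time_s: 54.72
ee_pos: [587.6, 14.4, 67.5]
ee_rot: [[-0.969, -0.247, -0.002], [-0.247, 0.969, -0.0], [0.002, 0.0, -1.0]]
wrist_force: [-6.4, -2.0, 2.5]
finger_gap: 0.121
grasp_force: 19.9
```

Request:
send_rows(
  plan=[
    [[-0.06,0.17,0,0,0],[-0.07,0.16,0,0,0],[-0.03,0.06,0,0,0],[0,0,0,0,0],[0,0,0,0,0]],
  ],
)

```text
time_s: 55.13
ee_pos: [589.6, 25.0, 67.5]
ee_rot: [[-0.969, -0.248, -0.002], [-0.248, 0.969, -0.0], [0.002, 0.0, -1.0]]
wrist_force: [-4.6, -3.1, -0.1]
finger_gap: 0.121
grasp_force: 20.0
```

```bash
python3 -c "
from h import *
R=go(589.5,22.6,69); print(telemetry.read_state()['grasp_force'])
"
```

```text
t 55.1333 at [589.6  25.   67.5] alpha -2.891 gap 0.121 units [ 0.03 -0.09 -0.06] F [-4.6 -3.1 -0.1]
19.966937005519867
```

Request:
send_rows(
  plan=[
    [[0,0,0,0,0.4],[0,0,0,0,0.4],[0,0,0,0,0.4],[0,0,-0.5,0,0.4],[0,0,-0.8,0,0.4]],
  ],
)

```text
time_s: 55.55
ee_pos: [588.7, 25.1, 99.0]
ee_rot: [[-0.969, -0.248, -0.004], [-0.248, 0.969, 0.0], [0.004, 0.001, -1.0]]
wrist_force: [-0.2, 1.0, -0.8]
finger_gap: 0.399
grasp_force: 0.0
```

Request:
send_rows(
  plan=[
    [[0,0,-0.8,-1,0.4],[0,0,-0.8,-1,0.4],[0,0,-0.6,-1,0.4],[0,0,0,-1,0.4],[0,0,0,-1,0.4]],
  ],
)

```text
time_s: 55.97
ee_pos: [592.5, 25.1, 158.9]
ee_rot: [[-0.794, -0.608, 0.006], [-0.608, 0.794, 0.0], [-0.005, -0.003, -1.0]]
wrist_force: [-0.7, -0.5, -0.7]
finger_gap: 0.401
grasp_force: 0.0
```

Request:
send_rows(
  plan=[
    [[-0.46,0.89,0,0,0.4],[-0.46,0.89,0,0,0.4],[-0.46,0.89,0,0,0.4],[-0.46,0.89,0,0,0.4],[-0.46,0.89,0,0,0.4]],
  ],
)

```text
time_s: 56.38
ee_pos: [569.2, 149.6, 156.9]
ee_rot: [[-0.796, -0.605, 0.002], [-0.605, 0.796, 0.001], [-0.002, -0.001, -1.0]]
wrist_force: [1.1, -0.3, -0.3]
finger_gap: 0.401
grasp_force: 0.0
```

Request:
send_rows(
  plan=[
    [[-0.46,0.89,0,0,0.4],[-0.46,0.89,0,0,0.4],[-0.46,0.89,0,0,0.4],[-0.46,0.89,0,0,0.4],[-0.46,0.89,0,0,0.4]],
  ],
)

```text
time_s: 56.8
ee_pos: [547.5, 273.3, 156.9]
ee_rot: [[-0.796, -0.605, 0.002], [-0.605, 0.796, 0.001], [-0.002, -0.0, -1.0]]
wrist_force: [-0.0, -0.7, 0.3]
finger_gap: 0.403
grasp_force: 0.0
```

```bash
python3 kn.py 545.5 272; python3 -c "
from h import *
t=capture('top'); 
g=t['frame'].sum(2)//3
print([(round(r['score'],2),np.round(r['centre'],1)) for r in models.spot_point(t,'cover_b_knob')[:4]])
for r in range(154,204,2): print(r,' '.join('%3d'%x for x in g[r,240:290:2]))
w=capture('wrist'); g=w['frame'].sum(2)//3
for r in range(170,222,3): print(r,' '.join('%3d'%x for x in g[r,216:300:3]))
"
```

```text
t 56.8 at [547.5 273.3 156.9] alpha -2.491 gap 0.403 units [0.1  0.01 3.4 ] F [-0.  -0.7  0.3]
knob pred top/base [252.5 195.1] [252.4 184.2] bias ~(-2,-3)px
cover_a_knob [(0.91, array([248. , 192.7]), array([546. , 268.2]))]
motor_a_port [(0.63, array([256.3, 188. ]), array([547. , 277.3]))]
[(0.68, array([259. , 182.2])), (0.58, array([321.6, 251.3])), (0.55, array([196.1, 243.7])), (0.52, array([374.2, 132. ]))]
154 138 139 139 140 138 142 143 141 141 141 140 131  76  96 101 113 115 115 104  99  86  89 143 153 150
156 143 143 141 144 142 140 138 162 211 150 141 112  88  99 106 119 122 110 101  92  79  97 132 145 147
158 146 144 146 145 144 148 148 216 171 233 229 183 109 102 112 127 117 101  97  82  76 125 128 140 143
160 145 142 144 144 144 144 151 236 133 220 240 239 238 206 167 123 113 104  94  81  88 131 144 145 145
162 144 145 148 148 150 149 189 239 239 239 239 239 239 239 239 238 200 120  89  70 122 136 147 145 142
164 134 138 138 137 138 139 235 239 239 240 239 240 236 218 230 240 240 239 224 185 139 136 145 143 145
166 141 140 143 141 143 157 240 240 239 240 239 236 214 1
[... 3306 characters left out ...]
 189
206 193 189 189 189 183 163 164 173 171 171 168 171 178 172 159 160 158 185 192 188 187 184 187 189 189 185 186 191
209 189 189 191 187 185 185 167 173 175 172 173 165 170 171 159 161 182 190 191 189 184 183 187 186 183 184 187 190
212 188 190 189 183 187 188 173 170 170 175 167 166 167 165 172 183 186 189 189 186 184 189 186 188 184 184 186 188
215 186 187 188 184 186 188 164 161 163 160 163 161 163 182 186 181 185 188 186 186 187 186 186 186 185 186 187 169
218 187 188 181 207 185 186 162 163 163 157 159 162 157 177 183 185 186 188 186 181 184 185 185 183 185 184 189 130
221 200 198 203 232 216 184 159 161 161 158 161 162 159 185 180 185 186 186 184 182 185 184 188 184 183 187 183 109
```

Request:
send_rows(
  plan=[
    [[0,0,0.6,0,0.4],[0,0,0.8,0,0.4],[0,0,0.8,0,0.4],[0,0,0.7,0,0.4],[0,0,0.3,0,0.4]],
  ],
)

```text
time_s: 57.52
ee_pos: [545.8, 269.4, 72.7]
ee_rot: [[-0.797, -0.604, -0.004], [-0.604, 0.797, -0.002], [0.004, 0.001, -1.0]]
wrist_force: [0.4, 0.4, -0.6]
finger_gap: 0.398
grasp_force: 0.0
```

Request:
send_rows(
  plan=[
    [[0,0,0,0,0.4],[0,0,0,0,0.4],[0,0,0.2,0,0.4],[0,0,0.14,0,0.4],[0,0,0,0,0.4]],
  ],
)

```text
time_s: 57.93
ee_pos: [547.4, 271.5, 67.0]
ee_rot: [[-0.796, -0.605, 0.0], [-0.605, 0.796, 0.0], [-0.0, -0.0, -1.0]]
wrist_force: [-1.3, -0.3, -0.4]
finger_gap: 0.402
grasp_force: 0.0
```

Request:
send_rows(
  plan=[
    [[0,0,0,0,0],[0,0,0,0,0],[0,0,0,0,0],[0,0,0,0,0],[0,0,0,0,0]],
  ],
)

```text
time_s: 58.35
ee_pos: [547.6, 271.6, 67.3]
ee_rot: [[-0.796, -0.605, 0.001], [-0.605, 0.796, 0.0], [-0.001, -0.0, -1.0]]
wrist_force: [0.0, -0.9, 2.1]
finger_gap: 0.118
grasp_force: 19.6
```

```bash
python3 -c "
from h import *
R=go(543.2,274.5,68); print(telemetry.read_state()['grasp_force'])
"
```

```text
t 58.35 at [547.6 271.6  67.3] alpha -2.491 gap 0.118 units [ 0.07  0.2  -0.03] F [ 0.  -0.9  2.1]
19.585232734680176
```

Request:
send_rows(
  plan=[
    [[-0.03,0.1,0,0,0],[-0.03,0.1,0,0,0],[-0.02,0.06,0,0,0],[0,0,0,0,0],[0,0,0,0,0]],
  ],
)

```text
time_s: 58.77
ee_pos: [545.3, 276.1, 67.3]
ee_rot: [[-0.795, -0.606, 0.001], [-0.606, 0.795, -0.003], [0.001, -0.003, -1.0]]
wrist_force: [0.5, -8.4, 4.7]
finger_gap: 0.118
grasp_force: 20.0
```

Request:
send_rows(
  plan=[
    [[0,0,0,0,0.4],[0,0,0,0,0.4],[0,0,0,0,0.4],[0,0,-0.5,0,0.4],[0,0,-0.8,0,0.4]],
  ],
)

```text
time_s: 59.18
ee_pos: [542.3, 277.3, 97.1]
ee_rot: [[-0.796, -0.606, -0.006], [-0.606, 0.796, -0.002], [0.006, 0.002, -1.0]]
wrist_force: [0.2, 0.3, -0.9]
finger_gap: 0.399
grasp_force: 0.0
```

Request:
send_rows(
  plan=[
    [[0,0,-0.8,0,0.4],[0,0,-1,0,0.4],[0,0,-1,0,0.4],[0,0,-1,0,0.4],[0,0,0,0,0.4]],
  ],
)

```text
time_s: 59.6
ee_pos: [548.3, 280.0, 202.0]
ee_rot: [[-0.796, -0.606, 0.01], [-0.606, 0.796, 0.005], [-0.011, -0.002, -1.0]]
wrist_force: [0.9, -0.1, 0.9]
finger_gap: 0.399
grasp_force: 0.0
```

Request:
send_rows(
  plan=[
    [[1,0.9,0,0,0.4],[1,0.9,0,0,0.4],[1,0.9,0,0,0.4],[1,0.9,0,0,0.4],[1,0.9,0,0,0.4]],
  ],
)

```text
time_s: 60.02
ee_pos: [375.4, 291.8, 194.2]
ee_rot: [[-0.796, -0.605, -0.0], [-0.605, 0.796, 0.0], [0.0, 0.001, -1.0]]
wrist_force: [-0.2, 0.5, -0.6]
finger_gap: 0.403
grasp_force: 0.0
```

Request:
send_rows(
  plan=[
    [[0,1,0,0,0.4],[0,1,0,0,0.4],[0,1,0,0,0.4],[0,1,0,0,0.4],[0,1,0,0,0.4]],
  ],
)

```text
time_s: 60.43
ee_pos: [300.3, 392.2, 194.5]
ee_rot: [[-0.796, -0.606, 0.0], [-0.606, 0.796, 0.001], [-0.0, 0.0, -1.0]]
wrist_force: [0.5, 0.3, 0.0]
finger_gap: 0.401
grasp_force: 0.0
```

```bash
cat > fin.py <<'E'
from h import *
go(0,0,200)
t=capture('top'); s=capture('side'); g=t['frame'].sum(2)//3
c1=cv2.imread('pics/c1.png'); old=np.zeros((384,512,3),np.uint8); old[140:265,140:300]=cv2.resize(c1,(160,125),interpolation=cv2.INTER_AREA)[:,:,::-1]
go_=old.sum(2)//3
def cen(img,box,lo=0,hi=110):
    x0,y0,x1,y1=box; sub=img[y0:y1,x0:x1].astype(float); w=np.clip(hi-sub,0,None); 
    ys,xs=np.mgrid[y0:y1,x0:x1]; return (w*xs).sum()/w.sum(),(w*ys).sum()/w.sum()
def scr(img,box): # dark spots in box
    x0,y0,x1,y1=box; m=(img[y0:y1,x0:x1]<190).astype(np.uint8); n,l,st,ce=cv2.connectedComponentsWithStats(m); return [(st[i,4],(ce[i]+[x0,y0]).round(1)) for i in range(1,n) if 2<st[i,4]<60]
for nm,box in(('a',(150,166,186,200)),('b',(248,160,284,196))): print(nm,'old',scr(go_,box)); print(nm,'new',scr(g,box))
for n,z in(('lid',39),('pot_rim',45),('pot',0),('stand',0),('dauber_handle',141),('mug',0),('jar',0),('caster',0)):
  for m,q in(('t',t),('s',s)): print(n,m,[(round(r['score'],2),np.round(r['centre'],1),ray(q,r['centre'],z)[:2].round(0)) for r in models.spot_point(q,n)[:2]])
E
python3 fin.py
```

```text
t 60.4333 at [300.3 392.2 194.5] alpha -2.491 gap 0.401 units [19.06 -5.21 -0.23] F [0.5 0.3 0. ]
a old [(np.int32(22), array([154.3, 166.5])), (np.int32(5), array([175.8, 166.4])), (np.int32(26), array([163.8, 171.8])), (np.int32(8), array([151.9, 170.9])), (np.int32(45), array([150.8, 190.7])), (np.int32(8), array([181.5, 194. ])), (np.int32(3), array([157., 199.]))]
a new [(np.int32(21), array([154.2, 166.5])), (np.int32(5), array([175.8, 166.4])), (np.int32(25), array([163.9, 171.8])), (np.int32(8), array([151.9, 170.9])), (np.int32(4), array([168. , 173.5])), (np.int32(43), array([150.8, 190.7])), (np.int32(56), array([166.7, 188.6])), (np.int32(8), array([181.5, 194. ])), (np.int32(3), array([157., 199.]))]
b old [(np.int32(56), array([249.6, 165.5])), (np.int32(5), array([256.8, 160.4])), (np.int32(56), array([277.3, 161.5])), (np.int32(22), array([266.9, 166.7])), (np.int32(7), array([279.7, 167. ])), (np.int32(42), array([261.8, 182.7])), (np.int32(40), array([252.6, 193.8])), (np.int32(5), array([270.2, 194.6]))]
b new [(np.int32(42), array([249.5, 164.3])), (np.int32(4), a
[... 837 characters left out ...]
 t [(0.64, array([321.2, 251.8]), array([ 416., -146.])), (0.42, array([304.8, 285.7]), array([ 331., -114.]))]
dauber_handle s [(0.73, array([308.9, 149.2]), array([ 413., -164.])), (0.69, array([336.4, 174.1]), array([330., -67.]))]
mug t [(0.58, array([261.3, 252.4]), array([407.,   1.]))]
mug s [(0.8, array([299. , 226.7]), array([411.,  10.]))]
jar t [(0.81, array([141.9, 238.2]), array([407., 341.])), (0.38, array([163.6, 185. ]), array([567., 306.]))]
jar s [(0.73, array([286. , 330.7]), array([404., 343.]))]
caster t [(0.8, array([392.8, 263.5]), array([ 419., -367.])), (0.36, array([192.2, 243.2]), array([410., 197.]))]
caster s [(0.72, array([309.6, 149. ]), array([ 415., -364.]))]
```

```bash
python3 - <<'E'
from h import *
t=capture('top'); g=t['frame'].sum(2)//3
c1=cv2.imread('pics/c1.png'); old=np.zeros((384,512),int); old[140:265,140:300]=cv2.resize(c1,(160,125),interpolation=cv2.INTER_AREA).sum(2)//3
for n,im in(('old',old),('new',g)):
    for b,(x0,y0,x1,y1) in(('a',(160,178,178,196)),('b',(252,172,272,190)),('lid',(180,228,214,254))):
        ys,xs=np.mgrid[y0:y1,x0:x1]; w=np.clip(130-im[y0:y1,x0:x1],0,None)
        if b!='lid': print(n,b,(w*xs).sum()/w.sum(),(w*ys).sum()/w.sum())
print('a hole? min-ish disc row profile'); 
for r in range(176,198,2): print(r,' '.join('%3d'%x for x in g[r,156:184:1]))
print('lid'); 
for r in range(226,256,2): print(r,' '.join('%3d'%x for x in g[r,176:216:2]))
E
```

```text
old a 166.8588056680162 187.4493927125506
old b 261.6712049012934 182.56092579986387
new a 49949.00000000006 55174.000000000065
new b 87394.00000000013 60255.000000000095
a hole? min-ish disc row profile
176 229 229 229 229 229 224 208 208 211 206 210 208 196 218 229 230 229 229 229 229 229 229 230 229 220 179 197 171
178 230 228 229 229 230 226 217 207 206 206 208 211 199 180 229 228 229 229 229 229 230 229 228 228 227 205 153 164
180 229 229 230 229 230 229 226 212 215 222 219 220 217 210 220 222 227 230 228 228 229 229 230 229 229 218 155 178
182 228 230 229 228 228 223 216 215 216 216 222 218 223 223 214 211 213 220 229 230 229 230 230 229 230 222 182 175
184 230 229 230 226 218 206 204 192 174 182 198 219 220 217 217 210 212 203 186 229 229 230 229 230 229 230 217 157
186 228 230 229 224 198 202 166  47  56  61  73 130 199 215 214 213 212 206 193 227 230 230 229 230 229 229 220 170
188 229 228 229 226 214 209 197 152  60  52  30  25  52 138 213 212 212 208 192 226 229 228 230 229 230 229 226 208
190 230 229 228 229 225 214 210 208 196 142  49  42  76 128 179 187 201 182 220 229 
[... 943 characters left out ...]
 218 221 217  74 114 129 124
240 124 126 141 217 211 214 209  58  69  67  78 212 223 218 220 221  75 107 126 129
242 130 132 145 215 212 214 216 160  59  20 109 195 223 218 220 218  64  98 119 127
244 128 129 139 216 212 214 217 217 217 198 190 209 222 218 221 212  78 101 110 125
246 137 133 130 194 215 215 218 218 217 218 212 220 221 219 220 148  81 117 117 130
248 133 131 134 156 213 215 218 219 218 220 220 220 219 219 200  74  95 114 123 129
250 130 130 131 130 170 217 216 218 218 221 221 221 218 202  96  87 117 122 133 133
252 128 130 129 130 127 150 198 219 218 221 218 220 175  74  87 116 115 128 132 132
254 128 127 129 127 127 129 126 137 159 153 134  83  94 102 113 112 110 124 127 125
```

```bash
python3 -c "
from cell import workorder
print(workorder.sign_off())"
```

```text
the job is handed in; nothing more can be done
None
```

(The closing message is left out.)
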